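# Show the drilled tooth block to the inspection camera

### The arm

A 6-joint arm with a two-finger parallel gripper is mounted at the origin on the work surface. World frame = base frame: x ahead of the robot, y to its left, z up, the work surface at z = 0. Lengths are in mm, angles in rad, forces in N, time in s.
With the tool pointing down it reaches from about 300 to 875 mm from the base axis. Payload 6.4 kg.
Tool frame: the origin (TCP) lies midway between the tips of the shut fingers; the grasp point (between the pads) lies bot.hold_point_z behind it (bot.hold_point_z is the distance from the TCP to the grasp point, in mm); z points along the fingers, y is the line along which they close (so a half turn about z gives the same grasp; the last joint's range is limited). The gripper opens to 88 mm and grips with 3 to 60 N. Pads are 18 mm wide; open, the fingers measure 123 mm over their backs; the gripper's body (75 mm by 187 mm) begins 45 mm behind the grasp point.
Start: joints at [-0.206, 0.181, 1.607, -0, 1.354, -0.206], TCP at [575.014, 0.015, 238.714] pointing down, gripper open.
Joint ranges: [-2.99, 2.99], [-0.89, 2.07], [0.3, 2.58], [-1.14, 4.28], [0, 2.63], [-3.12, 3.12]. Speed limits (rad/s): [2.57, 2.57, 3.01, 3.14, 3.14, 3.14].

### API

Orientations are given as a unit quaternion [x, y, z, w].
In Python, from cell import bot, optics gives the robot as it stands.
- The arm moves only by the tool jog_arm, never from a script. Its argument "moves" is a list of rows, each a list of 7 numbers: the shift along the tool's x, y, z in cm, then the turn, a rotation vector about the tool's x, y, z in rad, then the closure, from -1 (fully open) to 1 (shut). A call has 1 to 5 rows; each row is the pose to reach, as a shift and turn from the pose commanded when the call began, along the tool's axes at that moment; what a row does not reach only later rows make up. A row lasts 1/10 s, in which the tool goes at most 50 mm and 8.59 degrees, less where a joint would pass 70% of its speed; a pose out of reach is approached as far as the arm can. A call with a gripper value outside its range is refused whole. The fingers move at their own pace and stop on an object; "newtons" is the grip in N (left out, the last holds). Time passes only in rows, so rows that repeat a pose let the fingers close. It gives the time, the measured TCP pose, the force, the opening and the grip force at its end, in the units of the state.
- bot.sense(): the state, without advancing time (a new reading comes with each control period).
- optics.capture(name): name is "scene" or "side" or "wrist"; returns a dict with "color" (480x640x3 uint8, blue, green, red), "fovy" (degrees; the focal length in pixels is half the picture's height over the tangent of half this angle, whatever the lens; pixels are square), "cx", "cy" (the principal point, pixels), "extrinsics" (4x4, takes a point from camera to world coordinates); the wrist camera has in their place "hand_eye" (4x4, takes a point from camera to tool coordinates, whose origin is the TCP and whose axes are the flange's). Camera axes: x right, y down, z forward; pixel columns grow to the right and rows downward; lengths in mm; the calibration is good to about 2 mm. A picture is of the moment at which its call begins: read the wrist's pose just before it. There is no depth.
- bot.sign_off(): hands the job in; it is judged then, once.
The state is a dict: "time_s": time; "joints": joint angles; "qvel": joint speeds; "joint_efforts": joint torques, N m; "tool_pos": TCP position; "eef_rot": TCP orientation; "force": force on the tool from outside, world axes, zero at the start; "moment": the same for the moment, N m; "finger_gap": finger opening in mm; "finger_force": force on a finger pad.
Only numpy, scipy, OpenCV 4.12 (cv2) and the standard library are available. Lean on these libraries where they do the work, as an engineer would, in place of code of your own. Each camera call takes 0.05 s, during which the arm holds its last target. There are 200 camera calls.

### The job

The drilling practice is finished: lift the big drill guide off the tooth block in the bench holder and put it back fully home in its own slot, the big round one, in the white organiser, while the block stays in the holder. Then draw the tooth block out and present it to the inspection camera in the air: crown end up, cut face towards the lens and square to it, its middle on the lens axis 120 mm in front of the lens, with no finger on the cut face. Finish while still holding it there, steady, gripped by nothing but the robot; do not shift the camera, the small drill guide, the blue box, the cup or the file stand.

Things in the scene. Friction and masses are not known exactly. Their poses are not given: they have to be found in the camera images.
- guide_grip (a point): Grip point of the big drill guide, on its axis, 42 mm above its underside: a loose steel cap (upside-down cup, 42 mm wide, 20 mm high, 30 mm inside) with an upright round sleeve on top, 18 mm thick and 40 mm long, to grip it by; 60 mm high in all, about 90 g. It just rests mouth down on the tooth block, covering the crown; lifts straight up. z up along its axis.
- guide_slot (a point): Centre of the FLOOR of the big guide's own slot: round pocket, 45 mm wide, 10 mm deep, in one of three white modules (68 mm square) in a row on a grey strip; floor 12 mm, module top 22 mm above the bench. Guide home: its underside is on this floor, its grip point 42 mm above. The others (72 mm pitch, any order): 31 mm square, empty; 31 mm round, holding the small guide. x along the row, y across, z up.
- small_guide_grip (a point): Point on the axis of the small drill guide, 38 mm above its underside: the same shape, cap 28 mm wide and 16 mm high, sleeve 12 mm thick and 30 mm long. It stands in the 31 mm round pocket of the organiser. Bystander: leave it.
- block_center (a point): Centre, half-way up the body, of the tooth block: loose grey resin block 28 x 28 x 60 mm high, with a tooth crown (17 mm wide, 11 mm high) on top; about 70 g. It stands upright in the holder's socket, 8 mm deep, 52 mm standing out. z is up towards the crown; +x is the side with the cut face; the plain sides at -y and +y are free for gripping.
- cut_face: Cut face of the tooth block: pale pane 22 mm wide, 44 mm high, showing two dark root canals, on the block's +x side, 1.5 mm proud of it. Origin: middle of its outer surface, 15.5 mm in x and 2 mm in z from the block's centre; axes as the block's (x out of the face, z to the crown). No finger may be on it at the end.
- holder_socket (a point): Centre of the FLOOR of the socket in the bench holder, an aluminium plate 110 x 90 x 14 mm fixed on the bench; the socket is 31 mm square, 8 mm deep, its floor 6 mm above the bench. Axes as the standing block's.
- lens (a point): Middle of the front glass of the inspection camera: white box 60 x 40 x 36 mm with a black lens barrel, in a fork on a fixed stand (round foot 110 mm wide, thin post), lens about 0.23 to 0.25 m above the bench. It looks along this frame's -x, 6 to 29 degrees downwards; +x points back into the camera, y is level, z is the picture's up.
- focus (a point): The point on the lens axis 120 mm in front of the lens glass, in the air, where the middle of the cut face is to be; axes as the lens (a rightly presented block has its x, y and z axes along these).
- camera_tilt (a joint): Downward tilt of the camera, rad: 0 looks level, larger looks further down. It is set at the start and held by a stiff hinge; leave it.
- blue_box: Blue closed plastic box, 81 x 106 x 43 mm, origin under its centre. Bystander.
- cup: White plastic cup, 72 mm in diameter, 80 mm high, origin under its centre. Bystander.
- file_stand: Grey round file stand, 48 mm in diameter, 55 mm high, origin under its centre. Bystander.
There are look-alikes about, which are no part of the job. Leave any red or yellow look-alike of the part that bears guide_slot alone.

How it is judged (in metres and radians):
On the way, in this order (a step that is already met when the one before it is completed fails the run):
1. the drill guide is fully home in its own slot and let go, the tooth block still standing in the holder (horizontal distance between guide_grip and guide_slot below 0.006 m and z of guide_grip in the frame of guide_slot between 0.038 and 0.045 m and angle between guide_grip's own z axis and vertical below 0.1 rad and contact force between the fingers and guide below 0.1 N and distance between block_center and holder_socket below 0.038 m and angle between block_center's own z axis and vertical below 0.15 rad), for 0.2 s.
2. the tooth block is drawn clear of the holder in the gripper (height (world z) of block_center above 0.06 m and contact force between the fingers and tooth_block above 0.5 N), for 0.1 s.
At the end, for the whole second after the job is handed in: Robot holds the block still in the air, touched by nothing else, fingers off the cut face; face middle within 15 mm along each lens axis of the point 120 mm ahead of the lens, face to lens and upright within 0.17 rad; drill guide released, upright in its slot (6 mm sideways, 3 mm depth) (x of cut_face in the frame of focus between -0.015 and 0.015 m and y of cut_face in the frame of focus between -0.015 and 0.015 m and z of cut_face in the frame of focus between -0.015 and 0.015 m and angle between the x axis of block_center and the x axis of focus, either way round below 0.17 rad and angle between the z axis of block_center and the z axis of focus, either way round below 0.17 rad and angle between block_center's own z axis and vertical below 0.9 rad and x of block_center in the frame of lens below -0.12 m and height (world z) of block_center above 0.12 m and contact force between the fingers and tooth_block above 0.5 N and contact force between the fingers and cut_face below 0.3 N and contact force between tooth_block and camera_stand below 0.1 N and linear speed of tooth_block below 0.02 m/s and angular speed of tooth_block below 0.15 rad/s and horizontal distance between guide_grip and guide_slot below 0.006 m and z of guide_grip in the frame of guide_slot between 0.038 and 0.045 m and angle between guide_grip's own z axis and vertical below 0.1 rad and contact force between the fingers and guide below 0.1 N); the arm keeps its last pose, push and grip.
It fails at once if the camera is shifted (lens moved over 8 mm) (distance of lens from where it was at the start of the episode above 0.008 m).
It fails at once if a bystander (small drill guide, blue box, cup, file stand) is shifted over 20 mm (distance of any of small_guide_grip, blue_box, cup, file_stand from where it was at the start of the episode above 0.02 m).
It also fails if it takes over 51 s, if anything falls off the work surface, if the arm or the gripper's body presses on something with over 40 N, if the wrist force passes 120 N, or if a joint passes its speed limit or range.

## Working session

There is one attempt and no reset: what is moved stays moved. The work goes in short steps, Python scripts to look and compute and a tool call to move; the robot and the scene stay as the last step left them, time stands still between calls to the robot, and variables do not carry over. Pictures are saved under pics/ and viewed, at most 10 in all, crops included, and the job is handed in when it is done.

Besides the shell and the picture viewer there is one more tool, called by a JSON object that holds its "op" and its "data", one argument or row to a line. jog_arm: Moves the arm, as the interface text tells. Its arguments: {"type":"object","properties":{"moves":{"type":"array","items":{"type":"array","items":{"type":"number"}}},"newtons":{"type":"number"}},"required":["moves"]}

```bash
mkdir -p pics; ls; python3 - <<'E'
from cell import bot, optics
import cv2, json, numpy as np
print(bot.hold_point_z); s=bot.sense(); print(s)
d={}
for n in ["scene","side","wrist"]:
    c=optics.capture(n); cv2.imwrite(f"pics/{n}0.png",c["color"])
    d[n]={k:(np.array(v).tolist()) for k,v in c.items() if k!="color"}
    print(n,d[n])
json.dump(d,open("cal.json","w"))
E
```

```text
pics
18.700000000000003
{'time_s': 0.0, 'joints': array([-2.06310539e-01,  1.81532719e-01,  1.60795423e+00, -1.30408094e-05,
        1.35377236e+00, -2.06278499e-01]), 'qvel': array([ 0.00133375, -0.00126583, -0.00033535, -0.00214327,  0.00135244,
       -0.0003575 ]), 'joint_efforts': array([-5.85923790e-04, -4.33866942e+01, -3.41848969e+01,  7.00952648e-02,
        3.87157314e-02, -1.54040990e-04]), 'tool_pos': array([5.74495064e+02, 1.13070088e-01, 2.37840789e+02]), 'eef_rot': array([ 7.07116867e-01,  7.07096204e-01, -4.61387386e-04, -6.93973330e-04]), 'force': array([ 0.39503248, -0.03899648,  0.09726969]), 'moment': array([0.01366879, 0.00636448, 0.02082475]), 'finger_force': 0.0, 'finger_gap': 88.14347591753815}
scene {'fovy': 57.91764439939015, 'cx': 323.53133674314455, 'cy': 238.79149889330463, 'extrinsics': [[0.5159095448397114, 0.6086390055636323, -0.6028232763006043, 1163.3856686564109], [0.8565943863563237, -0.3740312337365842, 0.35545280059710055, -339.23076754461135], [-0.009132294679617533, -0.6997565270120756, -0.7143230390361794, 845.7217347273187], [0.0, 0.0, 0.0, 1.0]]}
side {'fovy': 46.02360067102484, 'cx': 317.7867638510303, 'cy': 235.27048002728063, 'extrinsics': [[-0.9528179985938211, -0.13197375180591933, 0.27335103875773914, 185.93089030708902], [-0.3027760290486682, 0.47716258189457134, -0.8250106342788721, 1124.4367957157579], [-0.021553138731641858, -0.8688491234236104, -0.4946075847950964, 854.8733097654703], [0.0, 0.0, 0.0, 1.0]]}
wrist {'fovy': 60.55124217823121, 'cx': 324.8301070435431, 'cy': 239.67348155724494, 'hand_eye': [[0.000757293942002419, -0.9652749495097914, -0.2612349485707328, 67.71455012685905], [0.9999996072313334, 0.00085129089140597, -0.0002466596755582418, 0.776413102558382], [0.0004604813381057867, -0.2612346591719526, 0.9652752150574722, -145.83941367468475], [0.0, 0.0, 0.0, 1.0]]}
```

View pics/scene0.png

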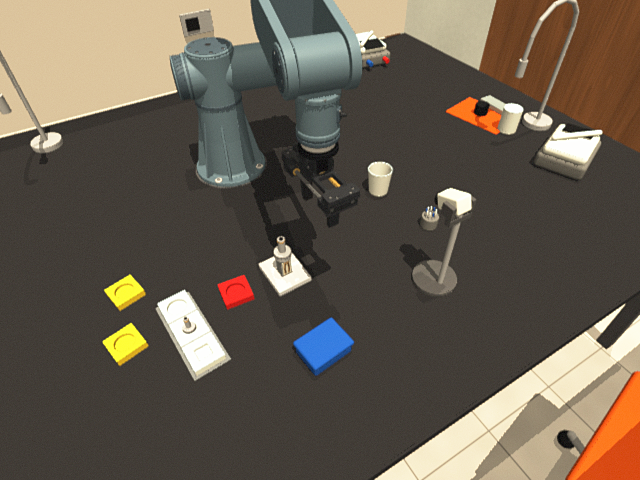

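View pics/side0.png

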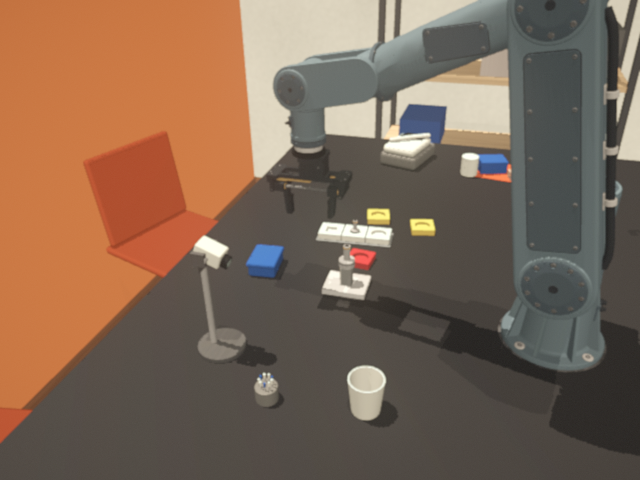

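The scene view shows the guide on the block at about (282,250), the white organiser from (178,305) to (208,358), and the camera at (455,203). The side view shows the holder at (347,285), the organiser at (355,233) and the camera at (212,250). Next I'll enlarge both views.

```bash
python3 - <<'E'
import cv2, numpy as np
a=cv2.imread("pics/scene0.png"); b=cv2.imread("pics/side0.png")
def cr(im,x,y,w,h,s): 
    o=cv2.resize(im[y:y+h,x:x+w],None,fx=s,fy=s,interpolation=cv2.INTER_CUBIC)
    for i in range(0,w,10): cv2.line(o,(int((i+.5)*s),0),(int((i+.5)*s),8 if i%50 else 18),(0,255,255),1)
    for i in range(0,h,10): cv2.line(o,(0,int((i+.5)*s)),(8 if i%50 else 18,int((i+.5)*s)),(0,255,255),1)
    return o
# scene crop: x150..320,y230..380 ; scale 4.
cv2.imwrite("pics/c1.png",cr(a,150,230,170,150,4))
t=np.vstack([cr(a,400,180,100,75,4),cr(b,180,225,100,75,4)])
u=cr(b,310,200,100,150,4)
cv2.imwrite("pics/c2.png",np.hstack([t,u]))
E
```

```text
(no output)
```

View pics/c1.png

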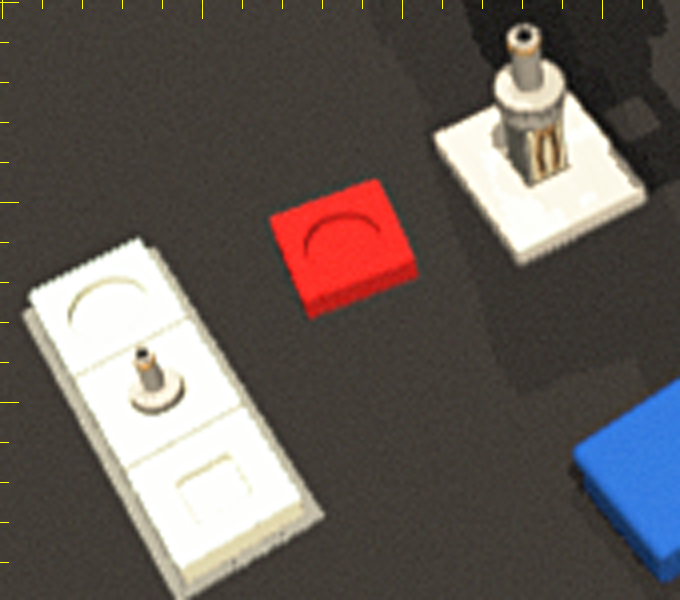

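View pics/c2.png

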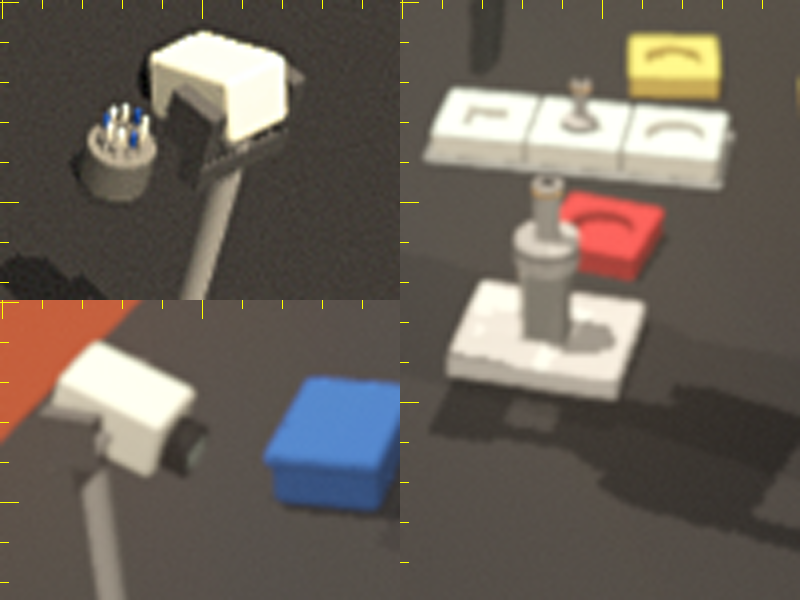

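The enlarged crops give all the corners I need. They show the big round slot at the near-robot end of the row, the small guide in the middle and the square pocket at the far end. The cut face looks towards the scene camera. Next I'll fit known-size boxes to the corners.

```bash
cat > h.py <<'E'
import json, numpy as np
from scipy.optimize import least_squares
from scipy.spatial.transform import Rotation as R
cal=json.load(open("cal.json"))
def proj(n,P,E=None):
    c=cal[n]; E=np.array(c["extrinsics"]) if E is None else E
    f=240/np.tan(np.radians(c["fovy"])/2)
    q=(np.atleast_2d(P)-E[:3,3])@E[:3,:3]
    return np.c_[c["cx"]+f*q[:,0]/q[:,2], c["cy"]+f*q[:,1]/q[:,2]]
def wristE(s):
    T=np.eye(4);T[:3,:3]=R.from_quat(s["eef_rot"]).as_matrix();T[:3,3]=s["tool_pos"]
    return T@np.array(cal["wrist"]["hand_eye"])
def ray(n,uv,z,E=None):
    c=cal[n]; E=np.array(c["extrinsics"]) if E is None else E
    f=240/np.tan(np.radians(c["fovy"])/2)
    d=E[:3,:3]@np.array([(uv[0]-c["cx"])/f,(uv[1]-c["cy"])/f,1])
    return E[:3,3]+d*(z-E[2,3])/d[2]
E
python3 - <<'E'
from h import *
np.set_printoptions(precision=2,suppress=True)
def fit(obs,model,x0):
    f=lambda p: np.concatenate([(proj(n,model(p,np.array(l)))[0]-uv) for n,l,uv in obs])
    r=least_squares(f,x0,loss="soft_l1"); print(r.x, "rms",np.sqrt(np.mean(f(r.x)**2))); print(f(r.x).reshape(-1,2).round(1).tolist()); return r.x
def flat(z):
    return lambda p,l: np.array([p[0]+np.cos(p[2])*l[0]-np.sin(p[2])*l[1], p[1]+np.sin(p[2])*l[0]+np.cos(p[2])*l[1], z])
for uv in [(157.5,303.5),(184.5,290),(196.2,372),(225.5,355)]: print("org scene",ray("scene",uv,22)[:2])
for uv in [(322.5,222.5),(318,237.5),(390.5,243),(392,227)]: print("org side",ray("side",uv,22)[:2])
for uv in [(259,264.2),(280,293.5),(311.2,279),(293.7,253.7)]: print("hold scene",ray("scene",uv,14)[:2])
for uv in [(330,270.5),(321.7,290.5),(364.5,296),(371,275.5)]: print("hold side",ray("side",uv,14)[:2])
print("sleeve top",ray("scene",(281,239),126),ray("side",(346.8,245.5),126))
print("slot rim scene",[ray("scene",u,22)[:2] for u in ((177,306),(187,305),(167,308))])
print("foot",ray("scene",(434,278),8),ray("side",(222,345),8))
def cam(p,l):
    M=R.from_euler("z",p[3])*R.from_euler("y",-p[4])
    return p[:3]+M.apply(l)
obs=[("scene",(-30,-20,18),(438,195.5)),("scene",(-30,20,18),(451.2,188)),("scene",(30,20,18),(471.2,195.5)),("scene",(30,-20,18),(457.5,202.5)),
("scene",(30,-20,-18),(457.5,215)),("scene",(30,20,-18),(471.7,208)),("scene",(-30,-20,-18),(438.7,207)),
("side",(-30,20,18),(220,254.5)),("side",(-30,-20,18),(228.2,248)),("side",(30,20,18),(194.5,245.5)),("side",(30,-20,18),(203.7,235.5)),("side",(-30,20,-18),(218,268.7))]
p=fit(obs,cam,[700,250,240,0.3,.3])
for L in (45,50,55,60,65): print(L,proj("side",cam(p,np.array([-L,0,0]))),proj("scene",cam(p,np.array([-L,0,0]))),cam(p,np.array([-L,0,0])))
E
```

```text
org scene [ 446.48 -367.8 ]
org scene [ 440.99 -301.16]
org scene [ 659.01 -348.93]
org scene [ 654.04 -282.82]
org side [ 656.37 -345.02]
org side [ 641.58 -252.26]
org side [ 429.51 -277.86]
org side [ 443.92 -373.46]
hold scene [ 453.04 -111.89]
hold scene [ 563.9 -108.6]
hold scene [564.3  -22.72]
hold scene [467.36 -19.42]
hold side [ 560.3  -103.11]
hold side [554.17  -7.71]
hold side [443.14 -14.42]
hold side [ 448.25 -109.49]
sleeve top [504.81 -65.7  126.  ] [502.37 -61.16 126.  ]
slot rim scene [array([ 477.2 , -331.11]), array([ 486.59, -310.34]), array([ 470.62, -352.64])]
foot [716.13 240.61   8.  ] [711.3  250.14   8.  ]
[711.89 244.92 251.01  -0.01   0.3 ] rms 1.271125736985527
[[-1.2, -2.5], [0.0, -1.3], [1.3, -0.3], [0.1, -0.6], [0.1, 2.6], [0.5, 2.8], [-1.4, 1.1], [0.5, 1.8], [1.0, -1.5], [-0.5, -0.7], [-0.3, -0.1], [-0.3, 1.1]]
45 [[229.99 260.95]] [[439.36 195.32]] [668.86 245.22 237.85]
50 [[232.17 261.9 ]] [[437.76 194.63]] [664.08 245.25 236.39]
55 [[234.35 262.85]] [[436.17 193.94]] [659.3  245.28 234.92]
60 [[236.53 263.79]] [[434.6  193.26]] [654.51 245.31 233.46]
65 [[238.72 264.74]] [[433.05 192.59]] [649.73 245.35 232.  ]
```

The guide is on the block at about (504,-63) with the holder axes close to world, so the cut face looks along +x. The slot is near (478,-332) and the lens near (665,245,237) with tilt about 0.3. I'll go above the block and turn the tool so its y axis lies along world y.

{"op": "jog_arm", "data": {
  "moves": [
    [-2,-2,0,0,0,-0.15,-1],
    [-4,-4,0,0,0,-0.3,-1],
    [-6.4,-7,0,0,0,-0.45,-1],
    [-6.4,-7,0,0,0,-0.6,-1],
    [-6.4,-7,0,0,0,-0.75,-1]
  ]
}}

```text
time_s: 0.65
tool_pos: [504.2, -64.6, 238.6]
eef_rot: [0.397, 0.918, -0.0, -0.0]
force: [0.1, -0.3, 0.3]
finger_gap: 88.0
finger_force: 0.0
```

{"op": "jog_arm", "data": {
  "moves": [
    [0,0,0,0,0,-0.15,-1],
    [0,0,0,0,0,-0.3,-1],
    [0,0,0,0,0,-0.45,-1],
    [0,0,0,0,0,-0.6,-1],
    [0,0,0,0,0,-0.82,-1]
  ]
}}

```text
time_s: 1.15
tool_pos: [504.8, -63.9, 238.4]
eef_rot: [0.032, 0.999, 0.0, -0.0]
force: [-0.7, 0.6, -0.5]
finger_gap: 87.9
finger_force: 0.0
```

{"op": "jog_arm", "data": {
  "moves": [
    [0,0,0,0,0,-0.08,-0.2],
    [0,0,0,0,0,-0.08,-0.2],
    [0,0,0,0,0,-0.08,-0.2]
  ]
}}

```text
time_s: 1.45
tool_pos: [504.9, -63.9, 238.6]
eef_rot: [-0.003, 1.0, 0.0, -0.0]
force: [1.0, 0.9, -0.1]
finger_gap: 66.4
finger_force: 0.0
```

```bash
cat > w.py <<'E'
import sys,cv2,pickle; from cell import bot,optics
def shot(name,x=0,y=0,w=640,h=480,s=1):
    st=bot.sense(); c=optics.capture("wrist")["color"]; cv2.imwrite(f"pics/{name}_raw.png",c)
    pickle.dump(st,open(f"pics/{name}.pkl","wb"))
    cv2.imwrite(f"pics/{name}.png",cv2.resize(c[y:y+h,x:x+w],None,fx=s,fy=s,interpolation=cv2.INTER_CUBIC))
    return st
st=shot(sys.argv[1]); print(st["time_s"],st["tool_pos"],st["eef_rot"],st["joints"],st["finger_gap"])
E
python3 w.py w1
```

```text
1.45 [504.91024878 -63.9286989  238.57814836] [-3.42807094e-03  9.99994112e-01  7.94834637e-05 -1.30739414e-04] [-3.59557990e-01  3.21279223e-02  1.77028657e+00  5.72921374e-05
  1.33947905e+00 -1.93722362e+00] 66.39134080391794
```

View pics/w1.png

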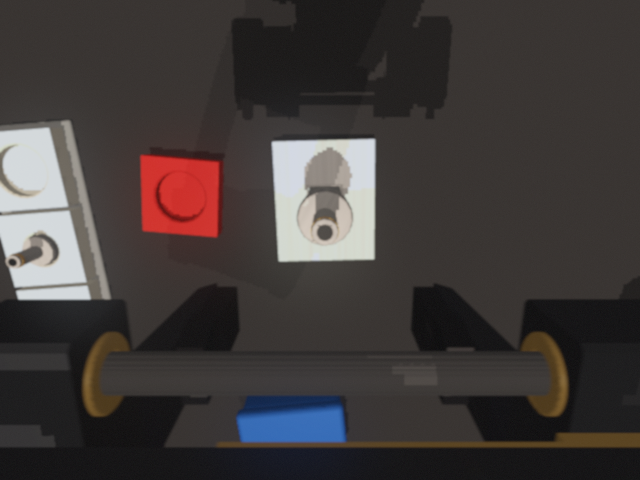

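The wrist view shows the sleeve top at (325,232), the holder plate corners at (272,139), (375,138), (375,260) and (278,262), and the big round slot near (22,170).

```bash
python3 - <<'E'
from h import *; import pickle
np.set_printoptions(precision=1,suppress=True)
E=wristE(pickle.load(open("pics/w1.pkl","rb")))
print("sleeve",ray("wrist",(325,232),126,E))
print("plate",[ray("wrist",u,14,E)[:2] for u in ((272,139),(375,138),(375,260),(278,262))])
print("small sleeve",ray("wrist",(12,262),58,E),"edge (right of module tops)",ray("wrist",(49,128),22,E),ray("wrist",(89,287),22,E))
print("slot",ray("wrist",(22,170),22,E))
E
```

```text
sleeve [501.9 -63.1 126. ]
plate [array([ 446.4, -109.9]), array([444.9, -19.8]), array([556.9, -15.4]), array([ 559.6, -107.2])]
small sleeve [ 546.8 -324.1   58. ] edge (right of module tops) [ 438.6 -298.5   22. ] [ 583.1 -285.    22. ]
slot [ 474.2 -328.    22. ]
```

{"op": "jog_arm", "data": {
  "moves": [
    [0.3,0.08,4,0,0,0,-0.2],
    [0.3,0.08,8.5,0,0,0,-0.2],
    [0.3,0.08,12.5,0,0,0,-0.2],
    [0.3,0.08,14.8,0,0,0,-0.2],
    [0.3,0.08,14.8,0,0,0,-0.2]
  ],
  "newtons": 15
}}

```text
time_s: 2.0
tool_pos: [499.1, -62.2, 87.2]
eef_rot: [-0.004, 1.0, 0.001, -0.004]
force: [-0.2, 1.0, 0.1]
finger_gap: 52.8
finger_force: 0.0
```

{"op": "jog_arm", "data": {
  "moves": [
    [0,0,0,0,0,0,1],
    [0,0,0,0,0,0,1],
    [0,0,0,0,0,0,1],
    [0,0,0,0,0,0,1],
    [0,0,0,0,0,0,1]
  ]
}}

```text
time_s: 2.5
tool_pos: [502.7, -63.5, 91.7]
eef_rot: [-0.005, 1.0, -0.0, 0.001]
force: [0.0, -1.6, 3.0]
finger_gap: 17.2
finger_force: 15.0
```

{"op": "jog_arm", "data": {
  "moves": [
    [0,0,-1,0,0,0,1],
    [0,0,-2.5,0,0,0,1],
    [0,0,-5,0,0,0,1],
    [0,0,-8,0,0,0,1],
    [0,-2,-11,0,0,0,1]
  ]
}}

```text
time_s: 3.0
tool_pos: [501.7, -81.7, 202.1]
eef_rot: [-0.006, 1.0, 0.001, -0.0]
force: [0.4, 0.0, -0.2]
finger_gap: 17.3
finger_force: 15.0
```

{"op": "jog_arm", "data": {
  "moves": [
    [0,-4,0,0,0,0,1],
    [0,-8,0,0,0,0,1],
    [0,-12,0,0,0,0,1],
    [0,-15,0,0,0,0,1],
    [0,-15,0,0,0,0,1]
  ]
}}

```text
time_s: 3.5
tool_pos: [503.3, -236.8, 201.5]
eef_rot: [-0.003, 1.0, -0.001, 0.0]
force: [0.5, 0.8, -0.8]
finger_gap: 17.5
finger_force: 15.0
```

{"op": "jog_arm", "data": {
  "moves": [
    [0,0,0,0,0,0,1],
    [0,0,0,0,0,0,1],
    [0,0,0,0,0,0,1]
  ]
}}

```text
time_s: 3.8
tool_pos: [503.6, -231.9, 200.8]
eef_rot: [-0.005, 1.0, 0.0, -0.0]
force: [-0.0, -0.4, -0.7]
finger_gap: 17.3
finger_force: 15.0
```

```bash
python3 w.py w2
```

```text
3.8 [ 503.6386423  -231.90521746  200.84846459] [-5.35684296e-03  9.99985638e-01  1.63022160e-04 -4.43251947e-05] [-6.45724730e-01  1.72354689e-01  1.69642362e+00  2.15080183e-04
  1.27308246e+00 -2.22729791e+00] 17.27892098694751
```

View pics/w2.png

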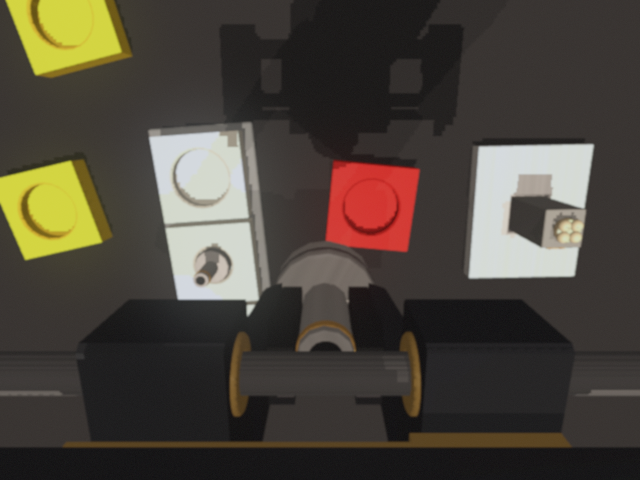

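The block is still standing in the holder. The big slot's rim centre is at about (203,177) and its module's corners are at (152,135), (239,130), (247,219) and (165,224).

```bash
python3 - <<'E'
from h import *; import pickle,cv2
np.set_printoptions(precision=1,suppress=True)
E=wristE(pickle.load(open("pics/w2.pkl","rb")))
print("slot",ray("wrist",(203,177),22,E), "module mean",np.mean([ray("wrist",u,22,E)[:2] for u in ((152,135),(239,130),(247,219),(165,224))],0))
print("small sleeve",ray("wrist",(201,281),58,E))
print("held sleeve expected at px", proj("wrist",np.array([503.6,-231.9,200.8+18.7+17]),E), "cap rim bottom", proj("wrist",np.array([503.6,-231.9,200.8+18.7-43]),E))
im=cv2.imread("pics/w2_raw.png")
cv2.imwrite("pics/w2c.png",np.hstack([cv2.resize(im[110:240,130:290],None,fx=3,fy=3,interpolation=cv2.INTER_CUBIC),cv2.resize(im[230:360,260:390],None,fx=2.4615,fy=3,interpolation=cv2.INTER_CUBIC)]))
E
```

```text
slot [ 473.9 -327.3   22. ] module mean [ 474.9 -329. ]
small sleeve [ 547.1 -323.3   58. ]
held sleeve expected at px [[322.3 360.8]] cap rim bottom [[323.1 286.8]]
```

View pics/w2c.png

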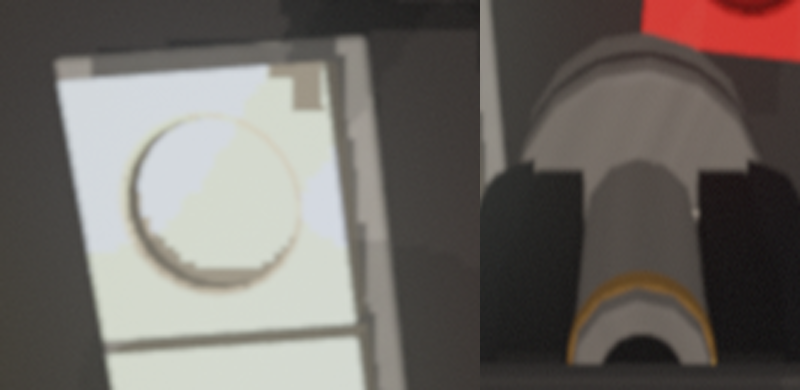

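```bash
python3 - <<'E'
from h import *; import pickle
np.set_printoptions(precision=1,suppress=True)
E=wristE(pickle.load(open("pics/w2.pkl","rb")))
for dx in (-3,0,3):
  x=503.6+dx
  print(dx,"cap under far",proj("wrist",[x-21,-231.9,175.1],E),"cap top far",proj("wrist",[x-21,-231.9,195.1],E),"sleeve top far",proj("wrist",[x-9,-231.9,235.1],E))
print(ray("wrist",(201.3,177.7),22,E))
E
```

```text
-3 cap under far [[323.7 233.5]] cap top far [[323.6 246.3]] sleeve top far [[322.7 322.4]]
0 cap under far [[323.6 240.2]] cap top far [[323.5 253.8]] sleeve top far [[322.6 331.5]]
3 cap under far [[323.6 246.9]] cap top far [[323.4 261.2]] sleeve top far [[322.5 340.5]]
[ 474.4 -328.6   22. ]
```

{"op": "jog_arm", "data": {
  "moves": [
    [1.5,-4,0,0,0,0,1],
    [3,-8,0,0,0,0,1],
    [3,-9.7,2.5,0,0,0,1],
    [3,-9.7,7,0,0,0,1],
    [3,-9.7,11,0,0,0,1]
  ]
}}

```text
time_s: 4.35
tool_pos: [474.7, -330.7, 89.9]
eef_rot: [-0.004, 1.0, -0.001, 0.001]
force: [-0.0, 0.5, -0.8]
finger_gap: 17.6
finger_force: 15.0
```

{"op": "jog_arm", "data": {
  "moves": [
    [0,0,2.5,0,0,0,1],
    [0,0,2.5,0,0,0,1],
    [0,0,2.5,0,0,0,1],
    [0,0,2.5,0,0,0,1]
  ]
}}

```text
time_s: 4.75
tool_pos: [475.8, -331.3, 67.9]
eef_rot: [-0.005, 1.0, -0.001, 0.001]
force: [-0.1, 0.0, 0.6]
finger_gap: 17.8
finger_force: 15.0
```

```bash
python3 w.py w3; python3 - <<'E'
import cv2; im=cv2.imread("pics/w3_raw.png"); cv2.imwrite("pics/w3c.png",cv2.resize(im[180:380,200:460],None,fx=3,fy=3,interpolation=cv2.INTER_CUBIC))
E
```

```text
4.75 [ 475.82949411 -331.2707022    67.90920482] [-0.00493624  0.99998627 -0.00128278  0.00120715] [-8.12774589e-01  3.97130743e-01  1.71431648e+00  8.02652901e-06
  1.02662252e+00 -2.39344760e+00] 17.81737694008491
```

View pics/w3c.png

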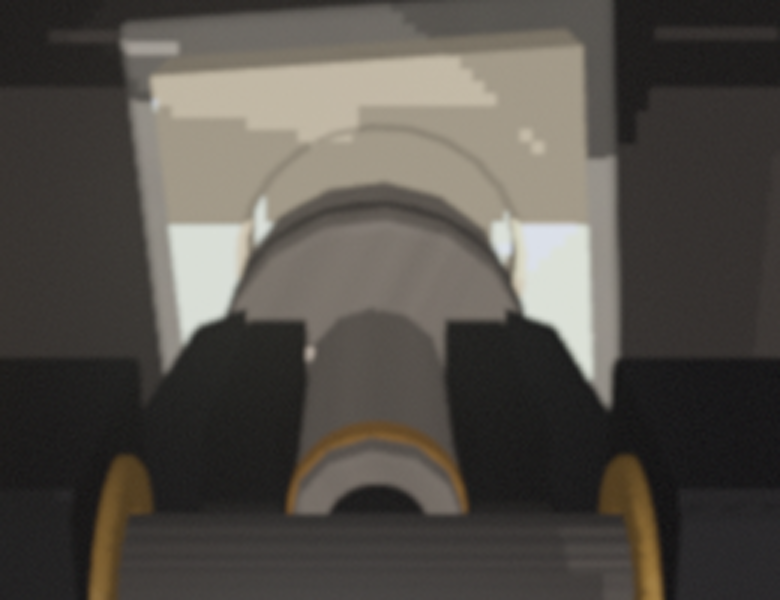

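```bash
python3 - <<'E'
from h import *; import pickle
from cell import bot
np.set_printoptions(precision=1,suppress=True)
for pos in ([475.8,-331.3,67.9],[474.3,-330.5,66]):
  st=pickle.load(open("pics/w3.pkl","rb")); st["tool_pos"]=np.array(pos); st["eef_rot"]=np.array([-.005,1,0,0])
  E=wristE(st)
  print("rim far",ray("wrist",(327,221.7),22,E),"rim L/R",ray("wrist",(200+240/3,180+265/3),22,E),ray("wrist",(200+522/3,180+265/3),22,E))
  print("cap under far",ray("wrist",(326.7,241),pos[2]+18.7-44.4,E),"L/R cap",ray("wrist",(200+232/3,180+310/3),pos[2]+18.7-24.4,E),ray("wrist",(200+522/3,180+310/3),pos[2]+18.7-24.4,E))
s=bot.sense();print(s["tool_pos"],s["joints"])
E
```

```text
rim far [ 451.1 -329.8   22. ] rim L/R [ 474.8 -352.7   22. ] [ 474.3 -306.4   22. ]
cap under far [ 455.1 -330.    42.2] L/R cap [ 467.1 -349.3   62.2] [ 466.7 -311.3   62.2]
rim far [ 449.1 -329.    22. ] rim L/R [ 472.7 -351.6   22. ] [ 472.2 -305.8   22. ]
cap under far [ 453.6 -329.2   40.3] L/R cap [ 465.6 -348.5   60.3] [ 465.2 -310.5   60.3]
[ 475.9 -331.4   68.1] [-0.8  0.4  1.7 -0.   1.  -2.4]
```

The image shows the cap about 2.5 mm too far in +x and 0.7 mm too far in -y relative to the rim. I'll correct that and lower it gently.

{"op": "jog_arm", "data": {
  "moves": [
    [0.22,0.07,0,0,0,0,1],
    [0.22,0.07,1,0,0,0,1],
    [0.22,0.07,1.8,0,0,0,1],
    [0.22,0.07,2.1,0,0,0,1],
    [0.22,0.07,2.3,0,0,0,1]
  ]
}}

```text
time_s: 5.3
tool_pos: [474.7, -330.9, 44.4]
eef_rot: [-0.004, 1.0, -0.001, 0.002]
force: [5.7, 3.2, 13.4]
finger_gap: 17.4
finger_force: 15.0
```

{"op": "jog_arm", "data": {
  "moves": [
    [0,0,0.15,0,0,0,1],
    [0,0,0.3,0,0,0,1],
    [0,0,0.3,0,0,0,1]
  ]
}}

```text
time_s: 5.6
tool_pos: [475.9, -331.1, 42.3]
eef_rot: [-0.004, 1.0, -0.002, 0.004]
force: [7.2, 3.1, 13.9]
finger_gap: 17.4
finger_force: 15.0
```

{"op": "jog_arm", "data": {
  "moves": [
    [-0.1,0.05,0,0,0,0,1],
    [-0.15,0.07,0,0,0,0,1],
    [-0.15,0.07,0,0,0,0,1]
  ]
}}

```text
time_s: 5.9
tool_pos: [476.5, -330.8, 41.9]
eef_rot: [-0.005, 1.0, -0.002, 0.003]
force: [4.5, 0.8, 11.1]
finger_gap: 17.6
finger_force: 15.0
```

```bash
python3 w.py w4; python3 - <<'E'
import cv2; im=cv2.imread("pics/w4_raw.png"); cv2.imwrite("pics/w4c.png",cv2.resize(im[180:380,200:460],None,fx=3,fy=3,interpolation=cv2.INTER_CUBIC))
E
```

```text
5.9 [ 476.51064003 -330.76482899   41.88634612] [-0.00460387  0.99998372 -0.00200336  0.00271171] [-8.11950417e-01  4.37363063e-01  1.72266117e+00  1.46070944e-03
  9.74935225e-01 -2.39277034e+00] 17.5610121867666
```

View pics/w4c.png

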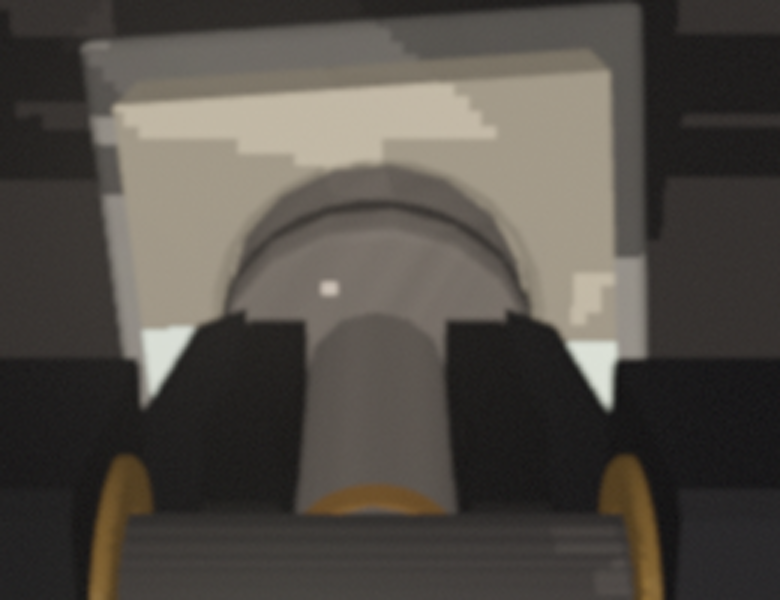

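The cap's far (-x) edge is riding on the rim and the guide leans slightly towards +x. I'll work it +x while pressing lightly.

{"op": "jog_arm", "data": {
  "moves": [
    [-0.1,0,-0.2,0,0,0,1],
    [-0.2,0,-0.2,0,0,0,1],
    [-0.25,0,-0.1,0,0,0,1],
    [-0.25,0,0,0,0,0,1],
    [-0.25,0,0,0,0,0,1]
  ]
}}

```text
time_s: 6.45
tool_pos: [477.7, -330.3, 40.8]
eef_rot: [-0.004, 1.0, -0.001, 0.002]
force: [2.5, -1.7, 8.3]
finger_gap: 17.5
finger_force: 15.0
```

{"op": "jog_arm", "data": {
  "moves": [
    [-0.1,-0.05,0,0,0,0,1],
    [-0.15,-0.05,0.1,0,0,0,1],
    [-0.15,-0.05,0.2,0,0,0,1],
    [-0.15,-0.05,0.2,0,0,0,1]
  ]
}}

```text
time_s: 6.85
tool_pos: [479.0, -330.6, 39.3]
eef_rot: [-0.005, 1.0, -0.001, 0.001]
force: [0.8, -0.4, 13.4]
finger_gap: 17.2
finger_force: 15.0
```

```bash
python3 w.py w5; python3 - <<'E'
import cv2,numpy as np; from cell import optics
im=cv2.imread("pics/w5_raw.png"); a=cv2.resize(im[200:380,260:400],None,fx=2.8,fy=3,interpolation=cv2.INTER_CUBIC)
s=optics.capture("scene")["color"]; b=cv2.resize(s[250:370,150:255],None,fx=3.8,fy=4.5,interpolation=cv2.INTER_CUBIC)
cv2.imwrite("pics/w5c.png",np.hstack([a,b]))
E
```

```text
6.85 [ 478.95292731 -330.57540534   39.34169358] [-4.54532061e-03  9.99988579e-01 -9.73311162e-04  1.11088975e-03] [-8.08099890e-01  4.47040288e-01  1.71489050e+00  3.31609870e-04
  9.76720779e-01 -2.38817211e+00] 17.232074707208643
```

View pics/w5c.png

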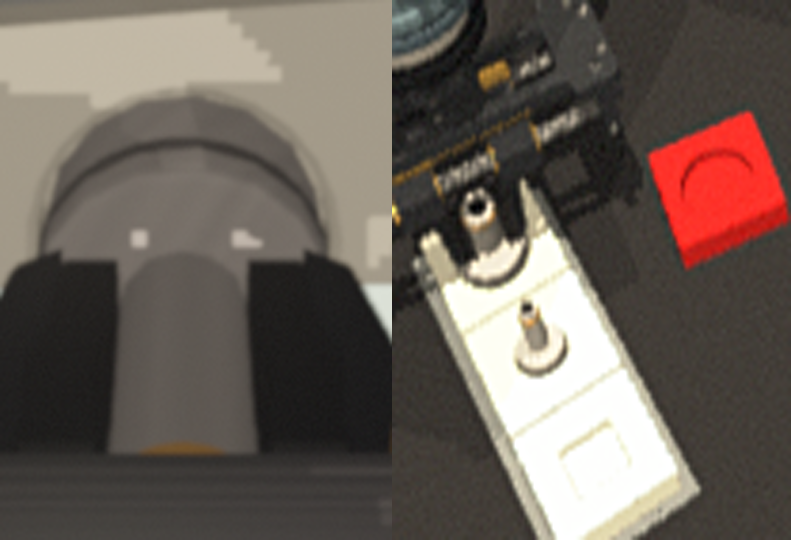

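{"op": "jog_arm", "data": {
  "moves": [
    [0,0,-0.1,0,0,0,0.6],
    [0,0,-0.1,0,0,0,0.3],
    [0,0,-0.1,0,0,0,0.3],
    [0,0,-0.1,0,0,0,0.3]
  ]
}}

```text
time_s: 7.35
tool_pos: [477.7, -329.3, 38.5]
eef_rot: [-0.005, 1.0, 0.0, -0.0]
force: [1.2, -0.2, 3.5]
finger_gap: 30.4
finger_force: 2.3
```

```bash
python3 w.py w6; python3 - <<'E'
import cv2,numpy as np
a=cv2.imread("pics/w5_raw.png").astype(int);b=cv2.imread("pics/w6_raw.png").astype(int)
# brightness column profile along guide centre
for n,i in (("w5",a),("w6",b)): print(n,i[215:365,322:330].mean(axis=(1,2)).astype(int).tolist())
E
```

```text
7.35 [ 477.73248617 -329.32485984   38.48175164] [-4.56779562e-03  9.99989535e-01  2.46847644e-04 -6.61600553e-05] [-8.08115009e-01  4.47245873e-01  1.71684674e+00  2.93432672e-04
  9.77949530e-01 -2.38821096e+00] 30.44684514692494
w5 [181, 181, 181, 181, 181, 181, 181, 181, 181, 181, 181, 179, 173, 164, 152, 142, 133, 117, 103, 100, 101, 101, 102, 103, 103, 103, 103, 103, 103, 100, 90, 73, 64, 69, 83, 98, 104, 105, 107, 109, 110, 110, 112, 114, 114, 113, 111, 111, 111, 111, 111, 111, 111, 110, 111, 111, 111, 111, 111, 111, 111, 111, 111, 111, 111, 111, 110, 109, 104, 96, 90, 88, 89, 89, 88, 89, 88, 88, 89, 88, 88, 88, 88, 88, 88, 88, 88, 88, 88, 88, 88, 88, 88, 88, 88, 88, 88, 88, 88, 88, 88, 88, 88, 88, 88, 88, 88, 88, 87, 87, 88, 88, 88, 88, 88, 88, 88, 88, 88, 88, 88, 88, 88, 88, 88, 88, 88, 88, 88, 88, 88, 88, 85, 81, 80, 75, 62, 51, 48, 50, 54, 57, 58, 57, 54, 56, 59, 62, 62, 61]
w6 [181, 181, 181, 181, 181, 181, 181, 181, 181, 181, 181, 181, 181, 181, 181, 181, 180, 172, 158, 150, 144, 128, 111, 103, 102, 103, 103, 103, 103, 103, 102, 102, 102, 102, 97, 83, 66, 61, 72, 87, 95, 97, 97, 98, 100, 104, 109, 113, 114, 113, 112, 111, 111, 111, 112, 112, 112, 112, 112, 112, 112, 112, 112, 112, 112, 111, 111, 110, 110, 110, 109, 109, 107, 102, 95, 90, 89, 89, 89, 89, 89, 88, 89, 89, 89, 89, 89, 89, 89, 89, 89, 89, 89, 89, 89, 88, 89, 88, 88, 89, 88, 89, 89, 89, 89, 88, 89, 88, 88, 88, 88, 89, 88, 89, 89, 88, 88, 88, 89, 88, 89, 89, 89, 88, 88, 89, 88, 89, 89, 89, 88, 89, 89, 89, 88, 83, 67, 55, 52, 54, 57, 61, 61, 60, 58, 59, 62, 64, 65, 63]
```

{"op": "jog_arm", "data": {
  "moves": [
    [0,0,0,0,0,0,0],
    [0,0,-2,0,0,0,-0.2],
    [0,0,-6,0,0,0,-0.3],
    [0,0,-10,0,0,0,-0.3],
    [0,6,-14,0,0,0,-0.3]
  ]
}}

```text
time_s: 7.9
tool_pos: [477.5, -291.4, 168.6]
eef_rot: [-0.003, 1.0, -0.002, 0.001]
force: [1.1, -0.0, 0.6]
finger_gap: 57.3
finger_force: 0.0
```

{"op": "jog_arm", "data": {
  "moves": [
    [0,5,-1,0,0,0,-0.3],
    [0,7,-2,0,0,0,-0.3],
    [0,7,-2,0,0,0,-0.3]
  ]
}}

```text
time_s: 8.2
tool_pos: [476.5, -215.3, 186.9]
eef_rot: [-0.006, 1.0, 0.0, -0.0]
force: [-0.5, -0.8, 0.4]
finger_gap: 57.5
finger_force: 0.0
```

```bash
python3 w.py w7; python3 - <<'E'
import cv2,numpy as np,pickle; from h import *; from cell import optics
np.set_printoptions(precision=1,suppress=True)
E=wristE(pickle.load(open("pics/w7.pkl","rb")))
ims={"wrist":cv2.imread("pics/w7_raw.png")}
for n in("scene","side"):
    ims[n]=optics.capture(n)["color"]; cv2.imwrite(f"pics/{n}7.png",ims[n])
P={"slot22":(474.5,-329.5,22),"sleevetop72":(474.5,-329.5,72),"captop32":(474.5,-329.5,32)}
for n in ims:
    e=E if n=="wrist" else None
    for k,v in P.items(): print(n,k,proj(n,np.array(v,float),e)[0])
    u,v=proj(n,np.array(P["sleevetop72"],float),e)[0].astype(int)
    g=cv2.cvtColor(ims[n],cv2.COLOR_BGR2GRAY)[v-9:v+12,u-12:u+13]; print("from",u-12,v-9)
    for r in g: print(" ".join("%3d"%x for x in r))
E
```

```text
8.2 [ 476.52939021 -215.32665606  186.91482052] [-6.16850831e-03  9.99980950e-01  2.06884471e-04 -8.30333673e-05] [-6.51764833e-01  1.18756179e-01  1.78753399e+00  2.39153952e-04
  1.23568690e+00 -2.23497695e+00] 57.51513390287436
wrist slot22 [175.7 214.8]
wrist sleevetop72 [148.9 230.3]
wrist captop32 [171.  217.5]
from 136 221
215 215 215 214 211 203 196 193 191 191 190 187 181 177 173 162 141 117 101  96  95  94  94  93  94
215 215 215 215 213 206 198 193 191 191 190 187 182 175 164 144 119 101  96  94  95  94  94  94  95
215 215 215 215 214 209 201 193 191 190 191 189 181 167 147 123 103  96  95  94  94  94  93  94  94
215 215 215 215 215 211 203 194 191 191 191 188 175 152 125 104  97  94  93  94  94  93  94  94  95
215 215 215 215 215 213 205 196 191 191 189 180 160 130 106  96  95  93  94  93  94  95  95  95  96
215 215 215 214 215 214 209 200 192 188 181 164 136 110  97  95  94  94  94  94  94  95  94  96  95
215 215 215 215 215 215 211 203 192 182 165 139 113  98  94  94  94  94  94  94  93  95  96  95  94
215 216 215 215 215 215 213 206 191 168 141 115  98  94  94  93  93 
[... 5030 characters left out ...]

126 158 169 170 171 168 153 140 140 146 147 143 148 162 169 170 170 169 168 170 171 166 131  84  76
119 144 153 156 156 152 144 136 140 145 147 143 142 151 157 158 159 157 158 158 160 156 122  77  76
 97 105 109 109 108 109 115 123 135 144 147 143 135 127 126 126 124 123 123 122 126 127 104  77  77
113  99 109 111 105 105 107 117 132 142 147 144 136 126 133 136 122 103  91  86  89  91  86  79  80
174 152 182 186 179 175 159 138 134 141 146 146 141 149 172 183 171 139 107  89  84  87  83  83  81
216 201 233 240 233 226 206 176 149 141 145 146 144 155 182 201 200 176 150 141 137 136 135 124 104
218 216 245 252 247 234 215 195 166 146 146 149 146 149 175 200 201 183 187 206 214 215 215 204 164
```

```bash
python3 - <<'E'
import cv2,numpy as np,pickle; from h import *
np.set_printoptions(precision=1,suppress=True)
E=wristE(pickle.load(open("pics/w7.pkl","rb")))
S=np.array([547.,-323.5,58])
print("small pred scene",proj("scene",S),"obs 185.5,318.5; side",proj("side",S),"obs 355.2,221.2; wrist",proj("wrist",S,E))
im=cv2.imread("pics/w7_raw.png"); g=cv2.cvtColor(im,cv2.COLOR_BGR2GRAY)
print("around big, cols 112.. step2, rows 196.. step2")
for r in range(176,270,2): print(r," ".join("%3d"%x for x in g[r,112:222:2]))
E
```

```text
small pred scene [[186.3 317.3]] obs 185.5,318.5; side [[355.1 219.8]] obs 355.2,221.2; wrist [[174.8 322. ]]
around big, cols 112.. step2, rows 196.. step2
176  61  62  62  63  62 124 204 215 215 215 215 215 215 215 215 215 215 215 215 215 215 215 215 216 215 216 215 215 215 215 215 215 216 215 215 216 215 215 214 213 213 213 213 213 213 213 213 213 213 213 211 165 101  99  93
178  61  62  61  62  62 101 195 215 215 215 215 215 215 216 215 215 215 215 215 215 215 216 215 215 215 215 215 216 215 215 215 215 215 216 215 215 215 214 213 213 213 213 213 213 213 213 213 213 213 213 212 174 106  99  95
180  62  61  63  63  63  83 184 214 215 215 215 215 215 215 215 216 215 215 215 215 215 215 215 215 215 216 215 216 215 215 215 215 215 215 216 216 215 213 214 213 213 213 213 213 213 213 213 213 213 213 213 186 112  99  97
182  63  62  61  63  65  69 166 213 215 215 215 215 215 215 215 215 215 216 215 215 215 216 215 216 215 215 216 216 216 215 215 216 216 216 216 214 214 213 214 213 213 213 213 213 213 214 213 213 213 213 213 193 118 100  97
184  62  62  63  64  63  65 145 209 215 215 215
[... 8884 characters left out ...]
 213 213 214 214 214 214 214
264  62  64  64  65  64  65  65  66  66  66  67  68  68  68 101 157 170 175 177 184 192 197 200 199 201 202 205 208 211 211 212 212 212 213 213 214 214 214 214 214 214 214 214 214 214 214 214 214 213 214 213 214 214 214 213
266  63  63  62  63  63  66  66  66  66  66  67  69  67  69 134 206 214 214 214 215 215 216 216 214 214 214 214 214 214 214 214 214 214 214 214 214 214 214 214 214 214 214 214 214 214 214 214 214 214 214 214 214 213 214 214
268  63  64  63  62  64  65  66  65  67  67  67  67  69  67 117 202 216 216 215 216 216 216 216 215 214 214 213 214 214 214 214 214 214 214 214 214 214 213 214 214 214 214 214 214 214 214 214 214 213 214 214 213 213 213 214
```

The guide is leaning about 0.2 rad towards +x, with its far edge still caught on the rim. I'll shut the fingers, come in low from the -x side and nudge the cap in +x so it drops in.

{"op": "jog_arm", "data": {
  "moves": [
    [2,-4,0,0,0,0,1],
    [4,-8,0,0,0,0,1],
    [5.8,-11.35,1,0,0,0,1],
    [5.8,-11.35,5,0,0,0,1],
    [5.8,-11.35,8,0,0,0,1]
  ]
}}

```text
time_s: 8.85
tool_pos: [417.9, -334.2, 104.0]
eef_rot: [-0.002, 1.0, 0.0, -0.001]
force: [0.6, 0.5, -0.5]
finger_gap: 19.1
finger_force: 0.0
```

{"op": "jog_arm", "data": {
  "moves": [
    [0,0,3,0,0,0,1],
    [0,0,5,0,0,0,1],
    [0,0,6.5,0,0,0,1],
    [0,0,6.5,0,0,0,1],
    [0,0,6.5,0,0,0,1]
  ]
}}

```text
time_s: 9.35
tool_pos: [419.6, -332.6, 41.4]
eef_rot: [-0.004, 1.0, 0.0, -0.0]
force: [0.5, -0.0, -0.7]
finger_gap: 0.4
finger_force: 0.0
```

{"op": "jog_arm", "data": {
  "moves": [
    [0,0.25,1,0,0,0,1],
    [-0.5,0.25,1.3,0,0,0,1],
    [-1,0.25,1.3,0,0,0,1],
    [-1.4,0.25,1.3,0,0,0,1],
    [-1.7,0.25,1.3,0,0,0,1]
  ]
}}

```text
time_s: 9.85
tool_pos: [437.6, -329.5, 28.9]
eef_rot: [-0.005, 1.0, -0.0, 0.0]
force: [-0.6, -0.1, 1.1]
finger_gap: 0.5
finger_force: 0.0
```

{"op": "jog_arm", "data": {
  "moves": [
    [-0.15,0,0,0,0,0,1],
    [-0.3,0,0,0,0,0,1],
    [-0.4,0,0,0,0,0,1]
  ]
}}

```text
time_s: 10.15
tool_pos: [440.9, -329.3, 28.5]
eef_rot: [-0.005, 1.0, -0.0, 0.0]
force: [0.1, 0.8, -1.1]
finger_gap: 0.5
finger_force: 0.0
```

{"op": "jog_arm", "data": {
  "moves": [
    [-0.1,0,0,0,0,0,1],
    [-0.2,0,0,0,0,0,1],
    [-0.3,0,0,0,0,0,1]
  ]
}}

```text
time_s: 10.45
tool_pos: [443.8, -329.3, 28.5]
eef_rot: [-0.005, 1.0, 0.0, -0.0]
force: [0.3, -0.1, 1.0]
finger_gap: 0.5
finger_force: 0.0
```

{"op": "jog_arm", "data": {
  "moves": [
    [-0.1,0,0,0,0,0,1],
    [-0.2,0,0,0,0,0,1]
  ]
}}

```text
time_s: 10.65
tool_pos: [445.7, -329.2, 28.4]
eef_rot: [-0.005, 1.0, 0.0, -0.0]
force: [-0.8, 0.1, 0.2]
finger_gap: 0.6
finger_force: 0.2
```

```bash
cat > chk.py <<'E'
import cv2,numpy as np,sys; from h import *; from cell import optics
ref=None
for n,uv in (("scene",(171,296)),("side",(377,216))):
    g=optics.capture(n)["color"]; cv2.imwrite(f"pics/{n}_{sys.argv[1]}.png",g); g=cv2.cvtColor(g,cv2.COLOR_BGR2GRAY)
    old=cv2.cvtColor(cv2.imread(f"pics/{n}7.png"),cv2.COLOR_BGR2GRAY)
    u,v=uv; t=old[v-5:v+7,u-5:u+6]; r=cv2.matchTemplate(g[v-20:v+20,u-20:u+20],t,cv2.TM_CCOEFF_NORMED); _,m,_,l=cv2.minMaxLoc(r)
    print(n,"sleeve top shift",l[0]-15,l[1]-15,round(m,2))
    print("expected move upright: ",proj(n,np.array([474.5,-329.5,72.]))[0]-np.array(uv))
E
python3 chk.py a
```

```text
scene sleeve top shift 0 0 0.84
expected move upright:  [ 0.73250273 -4.30481877]
side sleeve top shift 3 -3 0.59
expected move upright:  [2.57917931 1.74784271]
```

{"op": "jog_arm", "data": {
  "moves": [
    [-0.1,0,0,0,0,0,1],
    [-0.2,0,0,0,0,0,1],
    [-0.2,0,0,0,0,0,1]
  ]
}}

```text
time_s: 11.05
tool_pos: [447.6, -329.2, 28.3]
eef_rot: [-0.005, 1.0, 0.0, -0.0]
force: [-2.5, -0.8, -0.1]
finger_gap: 0.4
finger_force: 0.8
```

```bash
python3 chk.py b
```

```text
scene sleeve top shift 1 0 0.8
expected move upright:  [ 0.73250273 -4.30481877]
side sleeve top shift 6 -2 0.58
expected move upright:  [2.57917931 1.74784271]
```

{"op": "jog_arm", "data": {
  "moves": [
    [-0.1,0,0,0,0,0,1],
    [-0.2,0,0,0,0,0,1],
    [-0.2,0,0,0,0,0,1]
  ]
}}

```text
time_s: 11.45
tool_pos: [448.2, -328.9, 28.0]
eef_rot: [-0.005, 1.0, 0.001, -0.002]
force: [-8.0, -0.8, 1.8]
finger_gap: 0.3
finger_force: 3.8
```

```bash
python3 chk.py c
```

```text
scene sleeve top shift 1 0 0.76
expected move upright:  [ 0.73250273 -4.30481877]
side sleeve top shift 10 -1 0.58
expected move upright:  [2.57917931 1.74784271]
```

{"op": "jog_arm", "data": {
  "moves": [
    [1.5,0,0,0,0,0,1],
    [3,0,-3,0,0,0,1],
    [3,0,-8,0,0,0,0],
    [3,4,-12,0,0,0,-0.3],
    [3,8,-15,0,0,0,-0.3]
  ]
}}

```text
time_s: 12.05
tool_pos: [419.8, -255.3, 177.1]
eef_rot: [-0.003, 1.0, -0.001, 0.002]
force: [0.3, 0.5, -0.1]
finger_gap: 22.4
finger_force: 0.0
```

{"op": "jog_arm", "data": {
  "moves": [
    [-2,5,-1,0,0,0,-0.3],
    [-5,5,-1,0,0,0,-0.3],
    [-5,5,-1,0,0,0,-0.3],
    [-5,5,-1,0,0,0,-0.3]
  ]
}}

```text
time_s: 12.45
tool_pos: [469.0, -203.8, 184.5]
eef_rot: [-0.005, 1.0, -0.0, 0.0]
force: [0.6, -0.5, -0.8]
finger_gap: 54.3
finger_force: 0.0
```

```bash
python3 w.py w8; python3 chk.py d; python3 - <<'E'
import cv2,numpy as np,pickle; from h import *
np.set_printoptions(precision=1,suppress=True)
def tri(obs):
    f=lambda p: np.concatenate([proj(n,p,E)[0]-uv for n,uv,E in obs]); r=least_squares(f,[475,-330,70]); print("tri",r.x,"res",f(r.x))
E7=wristE(pickle.load(open("pics/w7.pkl","rb")))
tri([("scene",np.array((171.3+.8,295.7-1.2)),None),("side",np.array((375,216.5-1.4)),None),("wrist",np.array((145,250)),E7)])
E=wristE(pickle.load(open("pics/w8.pkl","rb")))
g=cv2.imread("pics/w8_raw.png",0)
# find dark hole near predicted sleeve top
for P in ((474.5,-329.5,72),(484,-330,72),(547,-323.5,58),(474.5,-329.5,22)): print(P,proj("wrist",np.array(P,float),E)[0])
u,v=proj("wrist",np.array((480,-330,72.)),E)[0].astype(int)
sub=g[v-30:v+30,u-30:u+30]; n,l,st,c=cv2.connectedComponentsWithStats((sub<75).astype(np.uint8))
for i in range(1,n):
    if 20<st[i,4]<600: print("blob",st[i],c[i]+[u-30,v-30])
E
```

```text
12.45 [ 468.97504711 -203.82350362  184.51946203] [-5.41706400e-03  9.99985316e-01 -7.03403962e-05  1.34183970e-04] [-6.42474613e-01  9.54428995e-02  1.81848312e+00  5.28765868e-05
  1.22736774e+00 -2.22412292e+00] 54.2687503293562
scene sleeve top shift 0 -3 0.62
expected move upright:  [ 0.73250273 -4.30481877]
side sleeve top shift 4 1 0.79
expected move upright:  [2.57917931 1.74784271]
tri [ 486.6 -331.2   76.9] res [-0.  -0.1  0.7  0.4 -0.   0.2]
(474.5, -329.5, 72) [131.  242.4]
(484, -330, 72) [131.9 256.2]
(547, -323.5, 58) [159.  332.8]
(474.5, -329.5, 22) [160.6 225. ]
blob [ 24  16  14  13 141] [131.6 241.8]
```

The guide now stands upright: the sleeve hole is at (131.6,241.8) against (131.0,242.4) predicted for home. Now the block.

{"op": "jog_arm", "data": {
  "moves": [
    [-1,4.5,0,0,0,0,-0.6],
    [-2,9,0,0,0,0,-0.6],
    [-3.45,13,0,0,0,0,-0.6],
    [-3.45,14.04,0,0,0,0,-0.6],
    [-3.45,14.04,0,0,0,0,-0.6]
  ]
}}

```text
time_s: 13.1
tool_pos: [501.3, -62.7, 184.1]
eef_rot: [-0.006, 1.0, 0.0, -0.0]
force: [-0.2, -0.7, 0.6]
finger_gap: 70.5
finger_force: 0.0
```

{"op": "jog_arm", "data": {
  "moves": [
    [0,0,0,0,0,0,-0.6],
    [0,0,4,0,0,0,-0.6],
    [0,0,8,0,0,0,-0.6],
    [0,0,8,0,0,0,-0.6],
    [0,0,8,0,0,0,-0.6]
  ]
}}

```text
time_s: 13.6
tool_pos: [501.3, -64.7, 104.5]
eef_rot: [-0.004, 1.0, 0.0, -0.001]
force: [0.1, -0.8, 0.1]
finger_gap: 70.1
finger_force: 0.0
```

```bash
python3 w.py w9; python3 - <<'E'
import cv2,numpy as np,pickle; from h import *
np.set_printoptions(precision=1,suppress=True)
E=wristE(pickle.load(open("pics/w9.pkl","rb")))
for P in ((502,-63,66),(488,-77,66),(488,-49,66),(502,-63,77),(516,-63,66)): print(P,proj("wrist",np.array(P,float),E)[0])
g=cv2.imread("pics/w9_raw.png",0); u,v=proj("wrist",np.array((502,-63,70.)),E)[0].astype(int)
print("from",u-60,v-44)
for r in range(v-44,min(480,v+44),4): print(r," ".join("%3d"%x for x in g[r,u-60:u+64:4]))
E
```

```text
13.6 [501.2735893  -64.65303455 104.52000325] [-3.63791245e-03  9.99992954e-01  2.41749077e-04 -8.93460840e-04] [-3.63383330e-01  1.97234021e-01  1.88681735e+00 -2.17779723e-04
  1.05938271e+00 -1.94134874e+00] 70.11828809914343
(502, -63, 66) [326.7 277.4]
(488, -77, 66) [297. 249.]
(488, -49, 66) [356.9 249.4]
(502, -63, 77) [326.8 285.9]
(516, -63, 66) [326.4 304.6]
from 266 236
236 217 216 217 218 217 218 217 218 187  83  82  81  81  81  79  79  80  78  78  78  77  82 196 217 217 219 216 218 218 216 216
240 217 216 217 217 218 218 218 218 173  83  82  81  81  81  79  80  79  78  77  77  76  76 196 217 218 218 216 218 218 216 216
244 217 216 217 217 218 218 217 218 140  83  84  82  81  81  81  80  79  78  78  78  77  77 194 217 218 218 216 217 217 216 216
248 217 217 217 217 217 217 218 218  98  84  84  82  83  81  81  80  81  80  81  81  81  82 172 217 218 218 216 217 218 216 216
252 217 217 217 217 217 217 218 212 155 159 161 161 163 163 164 165 166 166 167 168 168 168 166 217 218 218 216 217 218 216 216
256 217 217 217 217 218 218 217 212 172 175 175 174 174 118 174 173 173 123
[... 1400 characters left out ...]
 175 185 178 171 172 171 163 215 215 216 213 216 216 214 216
304 217 215 215 216 217 216 217 216 192 180 180 181 184 178 186 188 186 182 190 191 197 197 201 214 215 216 214 216 215 214 216
308 216 215 214 216 217 216 217 216 216 214 214 216 217 215 217 216 215 217 219 220 219 219 215 213 215 215 214 216 215 214 215
312 216 215 214 215 217 216 217 215 216 213 213 216 217 215 216 216 215 218 219 220 219 219 215 213 215 215 213 216 215 213 215
316 216 215 214 215 216 215 217 215 215 213 213 215 216 214 216 216 215 218 219 219 219 219 218 218 218 218 218 219 219 218 219
320 217 214 214 215 216 215 217 215 215 213 212 215 215 214 216 216 216 218 218 219 218 219 219 219 218 219 219 219 219 219 219
```

{"op": "jog_arm", "data": {
  "moves": [
    [-0.07,0.13,3,0,0,0,-0.6],
    [-0.07,0.13,6,0,0,0,-0.6],
    [-0.07,0.13,7.4,0,0,0,-0.6],
    [-0.07,0.13,7.4,0,0,0,-0.6],
    [-0.07,0.13,7.4,0,0,0,-0.6]
  ],
  "newtons": 20
}}

```text
time_s: 14.15
tool_pos: [503.7, -62.7, 32.0]
eef_rot: [-0.005, 1.0, -0.0, 0.001]
force: [0.2, 0.1, 0.4]
finger_gap: 70.6
finger_force: 0.0
```

{"op": "jog_arm", "data": {
  "moves": [
    [0,0,0,0,0,0,1],
    [0,0,0,0,0,0,1],
    [0,0,0,0,0,0,1],
    [0,0,0,0,0,0,1],
    [0,0,0,0,0,0,1]
  ]
}}

```text
time_s: 14.65
tool_pos: [502.6, -62.1, 30.6]
eef_rot: [-0.005, 1.0, -0.0, 0.0]
force: [0.7, -0.1, -0.4]
finger_gap: 32.6
finger_force: 0.0
```

{"op": "jog_arm", "data": {
  "moves": [
    [0,0,-1,0,0,0,1],
    [0,0,-2.5,0,0,0,1],
    [0,0,-6,0,0,0,1],
    [0,0,-10,0,0,0,1],
    [0,0,-15,0,0,0,1]
  ]
}}

```text
time_s: 15.15
tool_pos: [501.0, -61.6, 181.1]
eef_rot: [-0.005, 1.0, 0.001, -0.002]
force: [0.8, 0.6, -0.9]
finger_gap: 28.1
finger_force: 19.6
```

{"op": "jog_arm", "data": {
  "moves": [
    [0,0,-5,0,0,0,1],
    [0,0,-5,0,0,0,1],
    [0,0,-5,0,0,0,1]
  ]
}}

```text
time_s: 15.45
tool_pos: [503.1, -62.3, 232.2]
eef_rot: [-0.005, 1.0, -0.001, 0.002]
force: [0.9, 0.4, -1.4]
finger_gap: 27.8
finger_force: 19.6
```

It was caught slightly late, so the block may sit a few mm lower in the grip. I'll measure that from the wrist picture.

```bash
python3 w.py w10; python3 - <<'E'
import cv2,numpy as np,pickle; from h import *
np.set_printoptions(precision=1,suppress=True)
s=pickle.load(open("pics/w10.pkl","rb")); E=wristE(s); p=s["tool_pos"]
for h in (35,30,25,20):
  print(h,"far",proj("wrist",p+[-14,0,h],E)[0],"near",proj("wrist",p+[14,0,h],E)[0],"L",proj("wrist",p+[-14,-14,h],E)[0],"R",proj("wrist",p+[-14,14,h],E)[0])
g=cv2.imread("pics/w10_raw.png",0)
for r in range(220,400,3): print(r," ".join("%3d"%x for x in g[r,250:406:5]))
E
```

```text
15.45 [503.11062342 -62.33650977 232.21062421] [-4.63539728e-03  9.99987759e-01 -6.10060493e-04  1.61940362e-03] [-3.57788716e-01  3.10190259e-02  1.78470304e+00  7.66618970e-06
  1.32240959e+00 -1.93785776e+00] 27.792024200543544
35 far [322.5 317.9] near [321.8 399.8] L [275.  317.4] R [370.1 318.3]
30 far [322.6 310.6] near [321.9 389.9] L [276.9 310.1] R [368.4 311. ]
25 far [322.7 303.8] near [322.  380.7] L [278.7 303.3] R [366.8 304.2]
20 far [322.8 297.5] near [322.1 372.2] L [280.4 297.1] R [365.3 297.9]
220  59  61  62  63  66 205 214 214 214 214 214 199 130 133 136 136 150 153 167 214 215 215 214 215 214  75  59  58  56  56  54  55
223  58  61  62  65  65 200 214 213 214 214 215 212 207 209 209 210 214 214 215 214 214 214 212 215 214  74  59  58  57  55  56  55
226  58  61  61  63  66 196 214 214 213 214 214 214 214 215 214 214 217 217 217 214 214 214 213 215 214  73  60  58  57  54  54  54
229  57  60  61  62  64 193 214 214 214 214 214 214 213 215 215 214 216 217 217 213 214 214 213 214 214  71  60  58  56  55  56  54
232  59  59  61  63  64 190 214 213 213 214 214 214 2
[... 6638 characters left out ...]
  61  60  59  60  60  60  59  59  59  60
385  60  59  59  59  60  57  60  61  61  59  60  60  60  60  60  60  60  60  59  59  60  60  60  59  58  59  59  59  59  59  57  58
388  59  59  58  60  58  59  59  58  60  60  58  60  59  59  59  60  60  59  59  59  58  59  59  59  59  59  58  58  57  58  58  58
391  57  56  56  56  58  57  57  57  58  58  58  59  57  58  58  57  57  59  59  58  59  57  56  57  58  58  56  57  56  56  56  56
394  55  54  56  56  55  56  56  56  55  56  57  56  58  65  58  56  56  56  55  57  57  56  56  59  57  56  55  54  54  54  54  54
397  28  31  29  31  32  28  38  37  38  39  40  40  39  44  40  40  40  38  36  53  55  54  55  54  53  28  29  31  31  30  27  20
```

```bash
python3 - <<'E'
import cv2,numpy as np,pickle; from h import *
from scipy.optimize import minimize
np.set_printoptions(precision=3,suppress=True)
s=pickle.load(open("pics/w10.pkl","rb")); E=wristE(s); p=s["tool_pos"]
r=least_squares(lambda q: [proj("wrist",p+[-14+q[0],0,q[1]],E)[0][1]-314.5, proj("wrist",p+[-14+q[0],0,q[1]-60],E)[0][1]-258],[0,33]); print("block dx,top above TCP",r.x, "width px top", proj("wrist",p+[-14+r.x[0],14,r.x[1]],E)[0]-proj("wrist",p+[-14+r.x[0],-14,r.x[1]],E)[0],"obs ~90")
C=np.array([(a,b,c) for a in(-30,30) for b in(-20,20) for c in(-18,18)],float)
def cam(q,l): return q[:3]+(R.from_euler("z",q[3])*R.from_euler("y",-q[4])).apply(l)
K=8; M={}
for n,(x,y,w,h),th in (("scene",(425,180,60,45),150),("side",(185,225,60,55),150)):
    im=cv2.imread(f"pics/{n}0.png"); hsv=cv2.cvtColor(im,cv2.COLOR_BGR2HSV)
    m=((hsv[...,2]>th)&(hsv[...,1]<70)).astype(np.uint8)
    k,l,st,_=cv2.connectedComponentsWithStats(m[y:y+h,x:x+w]); i=1+np.argmax(st[1:,4]); print(n,"mask",st[i],l.shape)
    M[n]=((x,y,w,h),cv2.resize((l==i).astype(np.float32),None,fx=K,fy=K,interpolation=cv2.INTER_LINEAR)>.5)
B={"scene":(-.8,1.2),"side":(.1,1.4)}
def cost(q,bias=1):
    t=0
    for n,((x,y,w,h),m) in M.items():
        uv=(proj(n,cam(q,C))+bias*np.array(B[n])-[x,y]+.5)*K
        a=np.zeros(m.shape,np.uint8); cv2.fillConvexPoly(a,cv2.convexHull(np.round(uv).astype(np.int32)),1)
        t+=(a.astype(bool)^m).sum()/m.sum()
    return t
for bias in (0,1):
  best=None
  for q0 in ([712,245,251,0,.3],[712,245,250,.08,.2],[712,245,248,-.08,.4]):
    q=np.array(q0)
    for _ in range(3):
      o=minimize(cost,q,args=(bias,),method="Nelder-Mead",options=dict(initial_simplex=np.vstack([q]+[q+d for d in np.diag([8,8,8,.1,.1])]),xatol=1e-3,fatol=1e-4,maxiter=500)); q=o.x
    print(bias,o.fun,o.x)
    if best is None or o.fun<best.fun: best=o
  q=best.x
  for L in (42,46,50): print(L,cam(q,np.array([-L,0,0.])),proj("side",cam(q,np.array([-L,0,0.])))+bias*np.array(B["side"]))
E
```

```text
block dx,top above TCP [ 4.839 22.669] width px top [85.785  0.852] obs ~90
scene mask [ 13   8  34  29 594] (45, 60)
side mask [  8  10  36  34 641] (55, 60)
0 0.6213222433582087 [712.175 243.166 254.489  -0.085   0.436]
0 0.6241343915017932 [712.279 243.583 254.521  -0.078   0.429]
0 0.6242913736936548 [712.004 242.959 254.536  -0.098   0.439]
42 [674.24  246.401 236.755] [[227.411 261.321]]
46 [670.628 246.709 235.066] [[229.024 262.346]]
50 [667.015 247.017 233.377] [[230.638 263.372]]
1 0.6331031008289243 [712.515 243.464 257.723  -0.072   0.433]
1 0.6356342618620376 [712.947 243.556 257.786  -0.034   0.448]
1 0.6322067202168706 [712.275 243.943 257.694  -0.066   0.44 ]
42 [674.362 246.44  239.795] [[227.3   261.471]]
46 [670.751 246.678 238.09 ] [[228.929 262.486]]
50 [667.141 246.916 236.386] [[230.56  263.501]]
```

{"op": "jog_arm", "data": {
  "moves": [
    [-1.2,4.6,-0.6,0,-0.1,0,1],
    [-2.4,9.2,-1.2,0,-0.2,0,1],
    [-3.6,13.8,-1.8,0,-0.3,0,1],
    [-4.8,18.4,-2.4,0,-0.4,0,1],
    [-6,23,-2.8,0,-0.5,0,1]
  ]
}}

```text
time_s: 16.0
tool_pos: [559.4, 170.0, 256.8]
eef_rot: [-0.004, 0.969, 0.002, 0.248]
force: [1.0, -0.6, -1.0]
finger_gap: 28.2
finger_force: 19.6
```

{"op": "jog_arm", "data": {
  "moves": [
    [0,0,0,0,-0.1,0,1],
    [0,0,0,0,-0.2,0,1],
    [0,0,0,0,-0.2,0,1],
    [0,0,0,0,-0.2,0,1]
  ]
}}

```text
time_s: 16.4
tool_pos: [559.3, 168.2, 256.5]
eef_rot: [-0.004, 0.94, 0.001, 0.34]
force: [0.2, 0.1, -0.7]
finger_gap: 28.2
finger_force: 19.6
```

```bash
python3 w.py w11; python3 - <<'E'
import cv2,numpy as np,pickle; from h import *
s=pickle.load(open("pics/w11.pkl","rb")); E=wristE(s)
u,v=proj("wrist",np.array((669.,245,237)),E)[0].astype(int); print("lens px",u,v)
g=cv2.imread("pics/w11_raw.png",0)
print("cols from",u-75)
for r in range(max(0,v-66),v+80,4): print(r," ".join("%3d"%x for x in g[r,max(0,u-75):u+100:5]))
E
```

```text
16.4 [559.2729382  168.20207735 256.45908388] [-0.00438407  0.94028007  0.00132269  0.34037099] [ 0.13168206 -0.18337072  2.08609536 -0.15023931  0.55302536 -1.34866455] 28.16559770616426
lens px 443 358
cols from 368
292  54  54  52  54  58  57  56 131 178 181 168 136 138 139 139 140 141 140 140 140 140 140 140 140 141 140 139 140 140 140 141 141 139 190 191
296  65  55  52  53  57  56  57  65 176 181 173 140 140 141 141 140 140 139 140 141 141 139 141 141 140 140 141 141 141 140 140 141 140 185 192
300  96  55  52  52  56  56  57  58 137 180 175 141 140  73  73  72  72  73  73  74  71  74  73  71  73  73  74  73  73  73  72  72  73  86  94
304 119  52  53  53  52  58  58  57  58 180 177 141 135  49  54  55  56  53  54  53  54  54  54  54  56  54  54  53  54  54  54  54  52  53  54
308 125  55  53  53  51  57  56  57  57 113 178 145 133  48  54  55  54  54  55  53  54  53  53  53  53  53  54  53  54  53  53  54  53  54  54
312 127  77  54  53  53  53  56  56  55  55 173 148 129  49  49  55  54  55  54  54  54  54  54  54  53  53  54  54  54  54  54  54  53  54  51
316 185 139  54  5
[... 3745 characters left out ...]
 147 173 173 130  59  55  55  54  54  50  51  49  50  52  70  70  70  69  70  70  70  70  69  70  70  70  70  70  70  69  71
424 190 191 190 167 178 179 182 162  59  56  55  53  54  51  50  49  49  56  70  70  70  70  70  70  69  69  70  70  69  69  70  70  71  70  70
428 190 190 190 188 194 194 192 177  57  57  54  52  55  51  50  48  50  59  70  69  70  70  70  69  71  69  71  70  70  70  70  69  69  71  70
432 190 190 190 191 190 190 190 188  68  57  55  54  54  51  51  85  85  90  96  95  95  94  94  94  95  95  95  94  96  94  94  95  94  95  94
436 190 190 190 190 190 191 190 190 141  56  55  53  55  51  50 135 138 139 139 138 139 139 138 139 139 138 139 139 139 138 139 139 139 139 138
```

The gripper hides the camera from this angle. I'll turn the tool 90° so the inspection camera shows to the side of it.

{"op": "jog_arm", "data": {
  "moves": [
    [0.5,0.8,-1,0,0,0.15,1],
    [1,1.6,-2,0,0,0.3,1],
    [1.35,2.2,-2.9,0,0,0.45,1],
    [1.35,2.2,-2.9,0,0,0.6,1],
    [1.35,2.2,-2.9,0,0,0.75,1]
  ]
}}

```text
time_s: 16.95
tool_pos: [532.3, 189.7, 273.1]
eef_rot: [0.343, 0.874, 0.128, 0.318]
force: [0.3, -0.1, -0.1]
finger_gap: 28.1
finger_force: 19.6
```

{"op": "jog_arm", "data": {
  "moves": [
    [0,0,0,0,0,0.15,1],
    [0,0,0,0,0,0.3,1],
    [0,0,0,0,0,0.45,1],
    [0,0,0,0,0,0.6,1],
    [0,0,0,0,0,0.75,1]
  ]
}}

```text
time_s: 17.45
tool_pos: [532.4, 189.4, 272.7]
eef_rot: [0.64, 0.688, 0.235, 0.249]
force: [0.2, 0.1, -0.9]
finger_gap: 28.0
finger_force: 19.6
```

{"op": "jog_arm", "data": {
  "moves": [
    [0,0,0,0,0,0.07,1],
    [0,0,0,0,0,0.07,1],
    [0,0,0,0,0,0.07,1]
  ]
}}

```text
time_s: 17.75
tool_pos: [531.9, 189.6, 272.4]
eef_rot: [0.661, 0.668, 0.243, 0.242]
force: [0.9, -0.1, -1.2]
finger_gap: 28.2
finger_force: 19.6
```

```bash
python3 w.py w12; python3 - <<'E'
import cv2,numpy as np,pickle; from h import *
s=pickle.load(open("pics/w12.pkl","rb")); E=wristE(s)
print("lens px",proj("wrist",np.array([(669.,245,237),(712,245,251)]),E))
g=cv2.imread("pics/w12_raw.png",0)
print("cols 380.. step 5")
for r in range(50,270,5): print("%3d:"%r," ".join("%3d"%x for x in g[r,380:640:5]))
E
```

```text
17.75 [531.94304959 189.64460788 272.38635673] [0.66066873 0.66787969 0.24297408 0.24169641] [ 0.20177561 -0.24643187  2.10427745 -0.21978083  0.6047612   0.32792683] 28.155906738848884
lens px [[456.38659959 151.30890256]
 [511.67857282 150.69699529]]
cols 380.. step 5
 50: 111 111 111 111 111 110 110 110 111 110 111 110 110 111 157 158 158 158 159 136 121 134 134 135 134 134 134 134 134 134 134 134 134 134 135 133 134 134 133 133 136 136 135 136 135 136 135 135 135 135 133 148
 55: 110 110 110 110 111 110 111 110 109 111 110 109 110 111 158 158 159 159 159 137 121 134 134 133 134 134 135 134 134 134 134 134 133 135 134 133 134 135 135 134 134 135 135 135 136 135 136 135 136 136 133 147
 60: 111 111 110 110 111 111 110 111 111 111 111 110 110 111 157 159 158 158 159 137 121 133 134 133 133 134 134 134 133 134 135 133 135 135 134 134 134 133 134 134 134 135 135 135 136 136 135 136 135 135 132 150
 65: 111 110 111 110 111 111 110 111 110 111 110 110 110 110 159 158 158 158 159 136 121 134 133 134 134 134 134 134 134 134 133 134 134 134 134 134 135 134 134 134 134 134 135 135 135 135 1
[... 7842 characters left out ...]
9 189 189 189 189 189 189 189 189 189 189 189 189 189 189 189
255: 111 111 112 112 111 112 112 112 112 112 111 189 189 189 189 189 189 189 189 189 189 189 189 189 189 189 189 189 189 189 189 189 189 189 189 189 189 189 189 189 189 189 189 188 189 189 189 189 189 189 189 189
260: 112 112 112 112 112 112 112 112 112 112 113 189 189 189 189 189 190 189 189 189 189 189 189 189 189 189 189 189 189 189 189 189 189 189 189 189 189 189 189 189 189 189 189 189 189 189 189 189 189 189 189 189
265: 110 111 112 112 112 112 112 112 112 112 117 189 189 189 189 189 189 189 189 189 189 189 189 189 189 189 189 189 189 189 189 189 189 189 189 189 189 189 189 189 189 189 189 189 189 189 189 189 189 189 189 189
```

The wrist picture shows it clearly. The top face is saturated at about cols 500–578, rows 118–182. The front face is to its left, and the lens glass is centred near (456,150). I'll extract the corners and fit the pose.

```bash
python3 - <<'E'
import cv2,numpy as np,pickle; from h import *
np.set_printoptions(precision=3,suppress=True)
s=pickle.load(open("pics/w12.pkl","rb")); E=wristE(s)
g=cv2.imread("pics/w12_raw.png",0)
def blob(lo,hi,roi):
    x,y,w,h=roi; m=cv2.inRange(g[y:y+h,x:x+w],lo,hi); k,l,st,c=cv2.connectedComponentsWithStats(m); i=1+np.argmax(st[1:,4]); m=(l==i).astype(np.uint8)
    ct=max(cv2.findContours(m,cv2.RETR_EXTERNAL,cv2.CHAIN_APPROX_NONE)[0],key=cv2.contourArea); return st[i],c[i]+[x,y],ct+np.array([x,y])
st,c,ct=blob(232,255,(440,105,150,95)); print("top",st)
h=cv2.convexHull(ct)
# best quad by line fits from approx
for e in (3,5,7):
    a=cv2.approxPolyDP(h,e,True)[:,0]; print(len(a),a.tolist())
st,c2,ct2=blob(138,152,(440,125,30,50)); print("glass",st,c2,cv2.fitEllipse(ct2))
# front-face lower-left edge points
fr=cv2.inRange(g,193,231); 
for r in (116,118,120,122,124,126,176,178,180,182,184): 
    cc=np.where(fr[r,455:515])[0]+455; print(r,cc.min() if len(cc) else None,cc.max() if len(cc) else None, g[r,455:512:3].tolist())
E
```

```text
top [  54   10   83   70 4972]
6 [[501, 120], [519, 115], [575, 120], [567, 179], [497, 183], [494, 172]]
4 [[501, 120], [575, 120], [567, 179], [497, 183]]
4 [[501, 120], [575, 120], [567, 179], [497, 183]]
glass [  6  10  17  31 412] [454.422 150.063] ((454.5436706542969, 150.17906188964844), (16.320823669433594, 30.877321243286133), 2.9621245861053467)
116 512 514 [189, 189, 189, 189, 189, 189, 190, 190, 186, 111, 115, 113, 119, 122, 129, 148, 148, 163, 180]
118 470 502 [189, 189, 189, 189, 189, 194, 205, 205, 205, 187, 190, 191, 194, 196, 197, 208, 233, 254, 255]
120 467 500 [189, 189, 189, 189, 194, 208, 207, 207, 207, 208, 208, 208, 208, 209, 208, 226, 253, 255, 255]
122 466 499 [189, 189, 189, 189, 201, 205, 205, 205, 206, 206, 206, 206, 206, 207, 209, 234, 254, 255, 255]
124 465 499 [189, 189, 189, 189, 201, 203, 203, 203, 204, 204, 204, 205, 205, 206, 209, 240, 255, 255, 255]
126 481 499 [181, 160, 160, 160, 162, 163, 164, 176, 181, 203, 204, 204, 205, 205, 211, 240, 255, 255, 255]
176 462 493 [189, 189, 192, 190, 190, 193, 196, 198, 201, 202, 203, 204, 207, 237, 255, 255, 255, 255, 255]
178 463 493 [189, 189, 190, 196, 187, 185, 187, 189, 192, 195, 198, 201, 206, 238, 255, 255, 255, 255, 255]
180 468 494 [189, 189, 189, 189, 192, 194, 185, 172, 180, 185, 188, 192, 197, 230, 255, 255, 255, 255, 255]
182 493 495 [189, 189, 189, 189, 189, 189, 179, 116, 133, 148, 165, 175, 183, 215, 253, 255, 255, 255, 255]
184 497 514 [189, 189, 189, 189, 189, 189, 171, 99, 99, 101, 110, 121, 136, 161, 206, 233, 229, 227, 232]
```

```bash
python3 - <<'E'
import numpy as np,pickle; from h import *
np.set_printoptions(precision=3,suppress=True)
E=wristE(pickle.load(open("pics/w12.pkl","rb")))
def cam(q,l): return q[:3]+(R.from_euler("z",q[3])*R.from_euler("y",-q[4])).apply(l)
obs=[((-30,20,18),(500.5,118.5)),((-30,-20,18),(493.5,183)),((30,20,18),(576,119)),((30,-20,18),(568,180.5)),((-30,20,-18),(466.5,118.5)),((-30,-20,-18),(462,180))]
def f(q):
    P=np.array([cam(q,np.array(l,float)) for l,_ in obs]+[cam(q,np.array([-q[5],0,0.]))]); uv=np.array([u for _,u in obs]+[(454.5,150.2)])
    return (proj("wrist",P,E)-uv).ravel()
r=least_squares(f,[712,245,250,0,.3,46]); print(r.x); print(f(r.x).reshape(-1,2))
for L in (r.x[5],46):
  lens=cam(r.x,np.array([-L,0,0.])); foc=cam(r.x,np.array([-L-120,0,0])); print("lens",lens,"focus",foc)
# per scene/side check
q=r.x; print(proj("side",cam(q,np.array([-q[5],0,0])))," obs 229.5,262 ", proj("side",cam(q,np.array([-30,20,-18.]))),"obs 218 268.7",proj("side",cam(q,np.array([30,20,18.]))),"obs 194.5 245.5",proj("scene",cam(q,np.array([30,-20,-18.]))),"obs 457.5 215")
E
```

```text
[727.49  245.155 246.605   0.01    0.411  49.137]
[[ 0.33   0.317]
 [ 0.258  0.323]
 [ 1.215  0.522]
 [-0.288 -0.266]
 [-0.569  1.322]
 [-1.127 -2.892]
 [ 0.007  0.45 ]]
lens [682.447 244.689 226.974] focus [572.446 243.551 179.033]
lens [685.323 244.719 228.227] focus [575.321 243.581 180.287]
[[224.647 264.313]]  obs 229.5,262  [[209.998 271.295]] obs 218 268.7 [[188.664 244.959]] obs 194.5 245.5 [[463.718 222.459]] obs 457.5 215
```

```bash
python3 - <<'E'
import numpy as np,pickle; from h import *
np.set_printoptions(precision=3,suppress=True)
E=wristE(pickle.load(open("pics/w12.pkl","rb")))
def cam(q,l): return q[:3]+(R.from_euler("z",q[3])*R.from_euler("y",-q[4])).apply(l)
W=[((-30,20,18),(500.5,118.5)),((-30,-20,18),(493.5,183)),((30,20,18),(576,119)),((30,-20,18),(568,180.5)),((-30,20,-18),(466.5,118.5)),((-30,-20,-18),(462,180))]
obs=[("wrist",l,u,1) for l,u in W]
S=[("scene",(-30,-20,18),(438,195.5)),("scene",(-30,20,18),(451.2,188)),("scene",(30,20,18),(471.2,195.5)),("scene",(30,-20,18),(457.5,202.5)),
("scene",(30,-20,-18),(457.5,215)),("scene",(30,20,-18),(471.7,208)),
("side",(-30,20,18),(220,254.5)),("side",(-30,-20,18),(228.2,248)),("side",(30,20,18),(194.5,245.5)),("side",(30,-20,18),(203.7,235.5)),("side",(-30,20,-18),(218,268.7))]
obs+=[(n,l,u,1) for n,l,u in S]
def mk(free):
  def f(q):
    k=q[6] if free else 1; o=[]
    for n,l,u,w in obs:
        o.append((proj(n,cam(q,k*np.array(l,float)),E if n=="wrist" else None)[0]-u)*w)
    g=cam(q,np.array([-q[5],0,0.]))
    o.append((proj("wrist",g,E)[0]-(454.5,150.2))*2); o.append(proj("side",g)[0]-(229.5,262))
    return np.ravel(o)
  return f
for free in (0,1):
  f=mk(free); r=least_squares(f,[712,245,250,0,.35,46,1.],loss="soft_l1"); q=r.x
  print(q,r.cost); print(f(q).reshape(-1,2).round(1).tolist())
  print("lens",cam(q,np.array([-q[5],0,0])),"focus",cam(q,np.array([-q[5]-120,0,0])))
E
```

```text
[713.585 245.445 251.992   0.001   0.362  47.133   1.   ] 27.09498129649803
[[0.6, -1.5], [-0.2, 2.1], [1.3, -0.2], [-0.8, 1.5], [-4.3, -0.1], [-5.3, -1.3], [-0.7, -1.8], [0.3, -0.6], [1.7, -1.4], [0.7, -1.6], [1.6, 2.0], [1.8, 2.1], [0.0, 2.3], [0.4, -1.0], [-0.7, -1.5], [-0.6, -0.9], [-1.8, 1.2], [0.0, 0.6], [0.3, -0.0]]
lens [669.503 245.402 235.309] focus [557.272 245.292 192.834]
[712.918 245.778 253.201   0.007   0.401  46.661   0.947] 15.830647696437195
[[0.5, 0.1], [0.3, -0.1], [0.3, 0.7], [-1.2, -0.4], [-0.8, 1.2], [-1.4, -3.1], [0.0, -1.5], [0.3, -0.1], [0.5, -2.3], [0.3, -2.9], [1.7, 0.1], [1.1, 0.5], [-0.1, 2.2], [-0.3, -0.6], [0.7, -1.7], [0.2, -0.7], [-2.4, 0.1], [0.0, 0.3], [0.1, 0.1]]
lens [669.955 245.493 234.998] focus [559.465 244.763 188.186]
```

```bash
python3 - <<'E'
import cv2,numpy as np,pickle; from h import *
np.set_printoptions(precision=2,suppress=True)
s=pickle.load(open("pics/w10.pkl","rb")); E=wristE(s); p=s["tool_pos"]
g=cv2.imread("pics/w10_raw.png",0)
for r in (257,259,261,263,313,315,317): print(r,"L",g[r,276:300].tolist(),"R",g[r,345:380].tolist())
def P(q,l): return p+np.array([q[0],q[3],q[1]])+R.from_euler("y",q[2]).apply(l)   # q: dx, centre height above TCP, pitch, dy
def show(q):
    return [proj("wrist",P(q,np.array(l,float)),E)[0].round(1).tolist() for l in ((-14,-14,30),(-14,14,30),(-14,-14,-30),(-14,14,-30))]
for q in ([0,3,0,0],[0,0,0,0],[0,3,.05,0],[0,3,-.05,0],[4.8,-7.3,0,0]): print(q,show(q))
E
```

```text
257 L [176, 203, 212, 213, 213, 213, 213, 213, 214, 213, 213, 213, 213, 210, 197, 176, 155, 146, 144, 144, 145, 144, 144, 144] R [112, 112, 112, 112, 112, 111, 120, 142, 174, 200, 212, 214, 215, 214, 214, 213, 212, 212, 212, 214, 215, 215, 214, 214, 213, 215, 213, 202, 166, 105, 64, 59, 58, 59, 58]
259 L [168, 200, 211, 213, 213, 213, 213, 213, 213, 213, 213, 213, 212, 202, 169, 117, 81, 75, 74, 74, 76, 74, 74, 75] R [72, 72, 71, 70, 71, 71, 71, 84, 133, 183, 207, 214, 214, 214, 214, 213, 212, 212, 213, 214, 214, 214, 214, 214, 213, 214, 213, 202, 166, 106, 64, 59, 58, 59, 58]
261 L [162, 197, 210, 212, 212, 212, 212, 212, 212, 212, 212, 212, 208, 191, 151, 101, 76, 71, 73, 74, 75, 74, 75, 74] R [72, 73, 72, 71, 72, 71, 72, 70, 88, 133, 171, 189, 193, 192, 191, 188, 188, 188, 187, 186, 186, 185, 185, 184, 183, 183, 183, 171, 138, 89, 61, 59, 59, 58, 58]
263 L [127, 161, 173, 175, 174, 172, 170, 169, 167, 168, 168, 167, 161, 143, 112, 84, 73, 73, 73, 74, 73, 73, 73, 75] R [72, 72, 71, 70, 71, 71, 69, 70, 67, 75, 86, 93, 94, 92, 91, 89, 89, 88, 88, 86, 86, 85, 84, 83, 83, 80, 81, 76, 6
[... 466 characters left out ...]
 81, 80, 81, 80, 79, 74, 56, 35, 25, 25, 24, 23, 23]
317 L [25, 24, 23, 24, 30, 46, 66, 78, 82, 85, 85, 85, 85, 85, 84, 85, 84, 86, 85, 86, 86, 85, 86, 86] R [86, 86, 87, 87, 86, 86, 87, 87, 86, 85, 86, 85, 86, 86, 85, 85, 86, 86, 85, 86, 86, 85, 85, 85, 86, 83, 83, 78, 59, 39, 24, 24, 24, 21, 21]
[0, 3, 0, 0] [[275.7, 314.4], [369.4, 315.3], [291.7, 254.4], [355.4, 255.1]]
[0, 0, 0, 0] [[276.9, 310.1], [368.4, 311.0], [292.2, 252.4], [354.9, 253.0]]
[0, 3, 0.05, 0] [[275.6, 320.0], [369.4, 321.0], [291.5, 251.7], [355.6, 252.3]]
[0, 3, -0.05, 0] [[275.9, 308.8], [369.3, 309.7], [291.8, 257.2], [355.1, 257.9]]
[4.8, -7.3, 0, 0] [[279.8, 314.0], [365.6, 314.9], [293.6, 257.6], [353.5, 258.2]]
```

```bash
cat > tgt.py <<'E'
from h import *; from cell import bot
np.set_printoptions(precision=4,suppress=True)
t=.395; s=bot.sense(); Rc=R.from_quat(s["eef_rot"])
Rt=R.from_matrix(np.array([[-np.cos(t),0,np.sin(t)],[0,1,0],[-np.sin(t),0,-np.cos(t)]]))
d=np.array([543.6,245.2,180.8])-s["tool_pos"]
print(s["time_s"],s["tool_pos"],"rotvec tool",(Rc.inv()*Rt).as_rotvec(),"shift tool cm",Rc.inv().apply(d)/10,"in target axes",Rt.inv().apply(d)/10)
E
python3 tgt.py
```

```text
17.8 [531.7673 189.7106 272.2498] rotvec tool [ 0.2418  0.2357 -1.5478] shift tool cm [ 5.5524 -4.9336  7.7879] in target axes [2.4269 5.5489 8.8961]
```

{"op": "jog_arm", "data": {
  "moves": [
    [0,0,0,0.022,0.0214,-0.1407,1],
    [0,0,0,0.044,0.0428,-0.2814,1],
    [0,0,0,0.066,0.0643,-0.4221,1],
    [0,0,0,0.088,0.0857,-0.5628,1],
    [0,0,0,0.11,0.1071,-0.7035,1]
  ]
}}

```text
time_s: 18.3
tool_pos: [531.3, 189.9, 272.1]
eef_rot: [0.386, 0.88, 0.142, 0.239]
force: [0.6, 0.3, -1.7]
finger_gap: 28.1
finger_force: 19.6
```

{"op": "jog_arm", "data": {
  "moves": [
    [0,0,0,0.022,0.0214,-0.1407,1],
    [0,0,0,0.044,0.0428,-0.2814,1],
    [0,0,0,0.066,0.0643,-0.4221,1],
    [0,0,0,0.088,0.0857,-0.5628,1],
    [0,0,0,0.11,0.1071,-0.7035,1]
  ]
}}

```text
time_s: 18.8
tool_pos: [531.5, 189.9, 272.2]
eef_rot: [0.064, 0.976, 0.024, 0.206]
force: [0.7, -0.4, -1.5]
finger_gap: 28.1
finger_force: 19.6
```

{"op": "jog_arm", "data": {
  "moves": [
    [0,0,0,0.0218,0.0215,-0.1408,1],
    [0,0,0,0.0218,0.0215,-0.1408,1],
    [0,0,0,0.0218,0.0215,-0.1408,1]
  ]
}}

```text
time_s: 19.1
tool_pos: [531.3, 190.2, 271.8]
eef_rot: [0.002, 0.981, 0.001, 0.196]
force: [0.3, 0.3, -0.6]
finger_gap: 28.1
finger_force: 19.6
```

```bash
python3 tgt.py
```

```text
19.1 [531.2934 190.2357 271.8416] rotvec tool [ 0.0016  0.0003 -0.0038] shift tool cm [2.391  5.4735 8.8845] in target axes [2.3675 5.4964 8.8767]
```

{"op": "jog_arm", "data": {
  "moves": [
    [0.5,1.5,2,0,0,0,1],
    [1,3,4,0,0,0,1],
    [1.6,4.5,6,0,0,0,1],
    [2.1,5.2,8,0,0,0,1],
    [2.4,5.5,8.9,0,0,0,1]
  ]
}}

```text
time_s: 19.6
tool_pos: [542.1, 245.4, 178.3]
eef_rot: [0.001, 0.981, 0.001, 0.195]
force: [-1.1, 0.4, -1.0]
finger_gap: 28.0
finger_force: 19.6
```

{"op": "jog_arm", "data": {
  "moves": [
    [0,0,0,0,0,0,1],
    [0,0,0,0,0,0,1],
    [0,0,0,0,0,0,1]
  ]
}}

```text
time_s: 19.9
tool_pos: [544.1, 245.0, 182.1]
eef_rot: [0.001, 0.98, 0.001, 0.197]
force: [-0.1, 0.4, -0.5]
finger_gap: 27.9
finger_force: 19.6
```

```bash
python3 tgt.py; python3 w.py w13; python3 - <<'E'
import cv2,numpy as np,pickle; from h import *; from cell import optics
np.set_printoptions(precision=1,suppress=True)
t=.395; lx=np.array([np.cos(t),0,np.sin(t)]); lz=np.array([-np.sin(t),0,np.cos(t)]); c=np.array([545.4,245.2,181]); ly=np.array([0,1,0])
for n in("scene","side"):
    im=optics.capture(n)["color"]; cv2.imwrite(f"pics/{n}13.png",im)
    cor={f"{a}{b}{k}":proj(n,c+14*a*lx+14*b*ly+30*k*lz)[0].round(1).tolist() for a in(-1,1) for b in(-1,1) for k in(-1,1)}; print(n,cor,"face",proj(n,c+15.5*lx+2*lz)[0], "slv top",proj(n,np.array([474.5,-329.5,72]))[0])
g=cv2.imread("pics/scene13.png",0); u,v=proj("scene",c+15.5*lx)[0].astype(int)
print("scene gray from",u-24,v-24)
for r in range(v-24,v+28,2): print(r," ".join("%3d"%x for x in g[r,u-24:u+28:2]))
g=cv2.imread("pics/side13.png",0); u,v=proj("side",c+14*ly)[0].astype(int)
print("side gray from",u-28,v-26)
for r in range(v-26,v+30,2): print(r," ".join("%3d"%x for x in g[r,u-28:u+28:2]))
E
```

```text
19.9 [544.0757 245.0402 182.1263] rotvec tool [ 0.0014  0.0024 -0.002 ] shift tool cm [0.0952 0.0156 0.1039] in target axes [0.0949 0.016  0.1041]
19.9 [544.0757177  245.04023455 182.12625269] [8.68991512e-04 9.80322605e-01 8.80739296e-04 1.97398223e-01] [ 0.28050394  0.08044681  1.89432744 -0.14971178  0.78870642 -1.20322307] 27.862206664315174
scene {'-1-1-1': [394.3, 197.6], '-1-11': [390.9, 174.8], '-11-1': [403.3, 193.8], '-111': [400.1, 171.1], '1-1-1': [401.4, 200.1], '1-11': [398.1, 176.8], '11-1': [410.4, 196.2], '111': [407.4, 173.0]} face [404.7 186. ] slv top [171.7 291.7]
side {'-1-1-1': [291.3, 302.4], '-1-11': [300.7, 282.3], '-11-1': [286.7, 310.3], '-111': [296.1, 289.9], '1-1-1': [279.5, 296.2], '1-11': [288.6, 275.9], '11-1': [274.6, 303.9], '111': [283.7, 283.4]} face [281.2 289. ] slv top [379.6 217.7]
scene gray from 380 162
162 135 124 156 105  63  57  55  57  59  60  65  31  28  32  31  44  64  64  60  62  60  62  59  60  58  61
164 122 104  71  91  45  61  56  59  56  61  61  32  29  29  36  47  63  62  58  62  61  63  59  62  65  59
166  67  22  10  37  25  
[... 5137 characters left out ...]
  82
315  81  81  80  81  79  81  80  79  80  80  80  79  80  80  81  79  79  80  81  81  80  80  79  81  81  82  81  83
317  80  81  80  79  80  80  80  80  79  82  79  80  80  81  81  80  80  80  81  80  81  79  81  82  82  81  81  83
319  80  79  79  79  79  80  79  80  79  78  79  79  80  80  79  80  81  79  81  80  79  80  81  80  81  81  81  80
321  81  78  80  80  79  79  79  80  79  80  79  79  80  79  80  81  79  80  81  80  80  80  80  80  80  81  81  80
323  80  80  78  81  80  79  79  80  79  79  79  80  80  80  81  79  79  80  81  79  79  80  81  79  79  78  78  78
325  79  79  79  81  79  80  80  79  79  79  80  80  80  80  80  79  80  79  80  81  81  81  79  77  73  71  72  73
```

The block's edges in the scene and side views match the prediction to about 1 px. One small correction, then a last check of the guide.

{"op": "jog_arm", "data": {
  "moves": [
    [0.05,0,0.1,0,0,0,1],
    [0.1,0,0.15,0,0,0,1],
    [0.1,0,0.15,0,0,0,1],
    [0.1,0,0.15,0,0,0,1],
    [0.1,0,0.15,0,0,0,1]
  ]
}}

```text
time_s: 20.55
tool_pos: [543.0, 245.3, 178.8]
eef_rot: [0.0, 0.981, 0.001, 0.196]
force: [0.1, 0.4, -0.6]
finger_gap: 28.4
finger_force: 19.6
```

{"op": "jog_arm", "data": {
  "moves": [
    [0,0,0,0,0,0,1],
    [0,0,0,0,0,0,1],
    [0,0,0,0,0,0,1],
    [0,0,0,0,0,0,1],
    [0,0,0,0,0,0,1]
  ]
}}

```text
time_s: 21.05
tool_pos: [543.0, 245.2, 178.9]
eef_rot: [0.0, 0.981, 0.001, 0.196]
force: [1.0, -0.4, -0.3]
finger_gap: 28.2
finger_force: 19.6
```

```bash
python3 chk.py e; python3 tgt.py; python3 - <<'E'
from cell import bot
print(abs(bot.sense()["qvel"]).max()); print(bot.sign_off())
E
```

```text
scene sleeve top shift 0 -3 0.61
expected move upright:  [ 0.73250273 -4.30481877]
side sleeve top shift 4 1 0.78
expected move upright:  [2.57917931 1.74784271]
21.15 [542.987  245.2391 178.8795] rotvec tool [ 0.001   0.0003 -0.001 ] shift tool cm [-0.1305 -0.0036 -0.1536] in target axes [-0.1305 -0.0039 -0.1537]
0.0014926394726332743
the job is handed in; nothing more can be done
None
```

I handed the job in at 21.2 s. By my measurements the big guide stands upright in its slot, and the robot holds the block still within a few mm of the focus point. The sign-off returned no verdict. The guide first caught on the slot's rim and needed a nudge to seat.

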